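# Hang the lift-off door on the reagent bay and shut it

## Robot

A 6-joint arm with a two-finger parallel gripper is mounted at the origin on the work surface. World frame = base frame: x ahead of the robot, y to its left, z up, the work surface at z = 0. Lengths are in mm, angles in rad, forces in N, time in s.
With the tool pointing down it reaches from about 350 to 875 mm from the base axis. Payload 15.5 kg.
Tool frame: the origin (TCP) lies midway between the tips of the shut fingers; the grasp point (between the pads) lies 19 mm behind it (env.grasp_offset is the distance from the TCP to the grasp point, in mm); z points along the fingers, y is the direction in which the jaws open and shut (so a half turn about z gives the same grasp; the last joint's range is limited). The gripper opens to 85 mm and grips with 20 to 120 N. Pads are 22 mm wide; open, the fingers measure 114 mm over their backs; the gripper's body (76 mm by 85 mm) begins 54 mm behind the grasp point. The pads swing forward as they close: fully open they stand 13 mm farther back than shut.
Start: joints at [1.23, 0.494, 1.345, -0, 1.302, -0.096], TCP at [151.472, 606.369, 231.277] pointing down, gripper open.
Joint ranges: [-2.91, 2.91], [-0.82, 2.16], [0.22, 2.67], [-1.22, 4.37], [0.12, 2.79], [-3.08, 3.08]. Speed limits (rad/s): [1.89, 1.89, 2.57, 3.01, 3.01, 3.01].

## Interface

Orientations are given as a 3x3 rotation matrix whose columns are the frame's x, y, z axes.
In Python, from plant import env gives the robot as it stands. The module is installed in compiled form; this text tells all that it offers.
- The arm moves only by the tool carry_out, never from a script. Its argument "steps" is text: rows parted by semicolons, each of 7 numbers parted by spaces: the shift along the tool's x, y, z in m, then the turn, a rotation vector about the tool's x, y, z in rad, then the finger opening in m, from 0 to 0.0854. In form: x y z rx ry rz fingers; .... A call has 1 to 8 rows; each row is the pose to reach, as a shift and turn from the pose commanded when the call began, along the tool's axes at that moment; what a row does not reach only later rows make up. A row lasts 1/12 s, in which the tool goes at most 41.7 mm and 7.16 degrees, less where a joint would pass 70% of its speed; a pose out of reach is approached as far as the arm can. A call with a gripper value outside its range is refused whole. The fingers move at their own pace and stop on an object; "force" is the grip in N (left out, the last holds). Time passes only in rows, so rows that repeat a pose let the fingers close. It gives the time, the measured TCP pose, the force and the opening at its end, in the units of the state.
- env.get_state(): the state, without advancing time (a new reading comes with each control period).
- env.get_image(name): name is "side" or "top"; returns a dict with "pixels" (384x512x3 uint8, blue, green, red), "camera_matrix" (3x3 intrinsics, pixels), "k1" (the pictures are not rectified: a ray, as slopes to the right and down, at radius r is drawn at 1 + k1 r^2 times it, then the intrinsics apply), "xyz" and "rotation" of the camera in the world. Camera axes: x right, y down, z forward; pixel columns grow to the right and rows downward; lengths in mm; the calibration is good to about 2 mm. A picture is of the moment at which its call begins. There is no depth.
- env.finish_job(): hands the job in, once; it reports no verdict.
The state is a dict: "time_s": time; "qpos": joint angles; "dq": joint speeds; "joint_torque": joint torques, N m; "tcp_pos": TCP position; "tcp_rot": TCP orientation; "wrist_force": force on the tool from outside, world axes, zero at the start; "moment": the same for the moment, N m; "finger_gap": finger opening in mm.
Only numpy, scipy, OpenCV 4.12 (cv2) and the standard library are available. Lean on these libraries where they do the work, as an engineer would, in place of code of your own. Each camera call takes 0.05 s, during which the arm holds its last target.

## Task

Take the beige lift-off door out of its slotted stand and hang it on the small white reagent bay: with the door standing open, about square to the bay's front, lower it gently so that both steel knuckles drop over the two upright pins together and sit fully home. The hinge strip can be clamped anywhere along its slots, so find the pins by feel or by eye and never force the door. Then swing the door shut against the bay's front and let go of it, leaving the other things on the bench alone.

Things in the scene. Friction and masses are not known exactly. Their poses are not given: they have to be found in the camera images.
- door_center (a point): Centre of the loose door's panel, half-way up. Panel: plain beige board 185 mm wide (its x), 10 thick (y), 130 tall (z, up), about 0.2 kg, balanced within 5 mm of here. Its top edge, 65 mm above, is taken from above across the thickness. At the start it stands upright in the stand, 36 mm deep in the slot. Grey plates on both faces are flat.
- door_knuckle (a point): On the door's hinge axis at the underside of its lower knuckle: 108.5 mm towards door -x from door_center and 57 mm below it. Axes as door_center. Two steel tube knuckles, 18 mm outside and 9.8 mm inside, 18 mm tall, open both ends, one 96 mm above the other. A lug joins each to the panel, whose edge begins 16 mm from the axis.
- pin_nominal (a point): Middle of the hinge strip's slots: hinge axis at the lower pin's shoulder, 33 mm above the bench. Bay axes: -x out of the front, y along it to the hinge side, z up. The clamped strip puts both pins together up to 12 mm either way along y from here; where is not measured; they stay put when touched gently. True in x and z. Hung, door_knuckle is at this height.
- pin_upper (a point): 96 mm above pin_nominal: the same point for the upper pin, same axes. Each pin is an upright steel rod 8 mm thick, 16 mm tall above its shoulder, the last 2.5 mm tapering to 5.6 mm. Shoulders are 10 mm thick, 16 mm wide along y, reach 8 mm from the axis towards -x, and run back (+x) to an upright bar whose near face is 21 mm behind the axis.
- bay: White fixed open-fronted box, 180 deep (x) x 200 wide x 171 mm tall. Origin under the middle of its front edge; pin_nominal at x -12, y +125, z +33 mm. Side next to the hinge at y +100. Front frame plane at x -6. A lip at z 163 to 171 mm, out to x -13 and y -95 to +85, overhangs the shut door, so it must be lowered on while open.
- door: The door as a whole; origin on its hinge axis, level with the panel's lower edge; x along the panel away from the knuckles, z up. Open square to the bay, its x points along the bay's -x; shut, along the bay's -y, with 1 mm between panel and front frame. Once hung it turns freely on the pins, with a little play, and stays where it is left.
- stand: Grey fixed stand that holds the door: base 150 x 90 x 12 mm, two walls 120 mm long rising to 48 mm above the bench, a 12 mm wide slot between them along its x. Origin under its centre.
- bottle: Bystander: green reagent bottle with a red cap, 60 mm across, 150 mm tall; origin under its centre. Leave it alone.
- jar: Bystander: small jar, 52 mm across, 70 mm tall; origin under its centre. Leave it alone.
- cup: Bystander: clear specimen cup, 64 mm across, 70 mm tall; origin under its centre. Leave it alone.
- carton: Bystander: white carton with a yellow band, 70 x 90 x 80 mm tall; origin under its centre. Leave it alone.
- mouse: Bystander: black computer mouse, 105 x 60 x 32 mm tall; origin under its centre. Leave it alone.
- tube_rack: Bystander: white rack full of capped tubes, 100 x 190 mm, 96 mm tall; origin under its centre. Leave it alone.
- tip_tray: Bystander: low white divided tray, 110 x 150 x 40 mm tall; origin under its centre. Leave it alone.
Not all that is in view belongs to the job. There is more than one size of the door; the job needs the larger.

How it is judged:
By the outcome, as a careful person would: the job done as asked, in the order asked, and still so for the second after the job is handed in, with the robot touching nothing.
It also fails if it takes over 69 s, if anything falls off the work surface, if the arm or the gripper's body presses on something with over 40 N, if the wrist force passes 120 N, or if a joint passes its speed limit or range.

## Working session

There is one attempt and no reset: what is moved stays moved. The work goes in short steps, Python scripts to look and compute and a tool call to move; the robot and the scene stay as the last step left them, time stands still between calls to the robot, and variables do not carry over. Pictures are saved under pics/ and viewed, and the job is handed in when it is done.

Besides the shell and the picture viewer there is one more tool, called after "Request:" in YAML: its name, and indented under it one key for each argument. carry_out: Moves the arm, as the interface text tells. Its arguments: {"type":"object","properties":{"steps":{"type":"string"},"force":{"type":"number"}},"required":["steps"]}

```bash
mkdir -p pics
cat > h.py <<'E'
import numpy as np, cv2, pickle
from plant import env
def grab(tag):
    out={}
    for n in ("side","top"):
        im=env.get_image(n); out[n]=im
        cv2.imwrite(f"pics/{n}_{tag}.png",im["pixels"])
    pickle.dump(out,open(f"{tag}.pkl","wb")); return out
def load(tag): return pickle.load(open(f"{tag}.pkl","rb"))
def ray(im,u,v):
    K=np.array(im["camera_matrix"],float);k=im["k1"]
    d=np.array([(u-K[0,2])/K[0,0],(v-K[1,2])/K[1,1]]);s=d.copy()
    for _ in range(30): s=d/(1+k*(s@s))
    w=np.array(im["rotation"])@np.array([s[0],s[1],1.]); return np.array(im["xyz"],float),w/np.linalg.norm(w)
def onz(im,u,v,z):
    o,w=ray(im,u,v); return o+w*(z-o[2])/w[2]
def proj(im,p):
    K=np.array(im["camera_matrix"],float)
    c=np.array(im["rotation"]).T@(np.array(p,float)-np.array(im["xyz"],float)); s=c[:2]/c[2]; s=s*(1+im["k1"]*(s@s))
    return np.array([K[0,0]*s[0]+K[0,2],K[1,1]*s[1]+K[1,2]])
def tri(a,ua,b,ub):
    o1,d1=ray(a,*ua);o2,d2=ray(b,*ub)
    A=np.stack([d1,-d2],1);t=np.linalg.lstsq(A,o2-o1,rcond=None)[0]
    p,q=o1+t[0]*d1,o2+t[1]*d2; return (p+q)/2,np.linalg.norm(p-q)
def st():
    s=env.get_state(); print({k:np.round(np.array(v),3).tolist() for k,v in s.items()}); return s
E
python3 - <<'E'
from h import *
o=grab("a");st()
for n in o:
    im=o[n];print(n,im["xyz"],np.round(im["rotation"],3).tolist(),im["camera_matrix"],im["k1"])
print(env.grasp_offset)
E
```

```text
{'time_s': 0.1, 'qpos': [1.23, 0.494, 1.346, 0.0, 1.302, -0.095], 'dq': [-0.001, -0.001, -0.002, 0.001, -0.001, 0.001], 'joint_torque': [0.002, -88.359, -38.456, 0.0, 0.005, 0.0], 'tcp_pos': [151.379, 606.057, 230.739], 'tcp_rot': [[-0.97, 0.242, -0.0], [0.242, 0.97, -0.001], [0.0, -0.001, -1.0]], 'wrist_force': [-0.22, 0.142, 0.707], 'moment': [0.034, 0.011, 0.019], 'finger_gap': 85.649}
side [ 200.63867308 -878.17748884 1009.89155075] [[0.954, -0.214, 0.211], [-0.301, -0.675, 0.674], [-0.002, -0.706, -0.708]] [[365.62315733   0.         257.80583929]
 [  0.         365.62315733 191.93437068]
 [  0.           0.           1.        ]] -0.04327116482989311
top [ 356.66610761   14.37821808 1537.10497204] [[0.006, -0.995, 0.095], [-1.0, -0.007, -0.014], [0.014, -0.095, -0.995]] [[376.23222243   0.         258.66617751]
 [  0.         376.23222243 193.2083736 ]
 [  0.           0.           1.        ]] -0.12114897587068028
18.700000000000003
```

View pics/side_a.png

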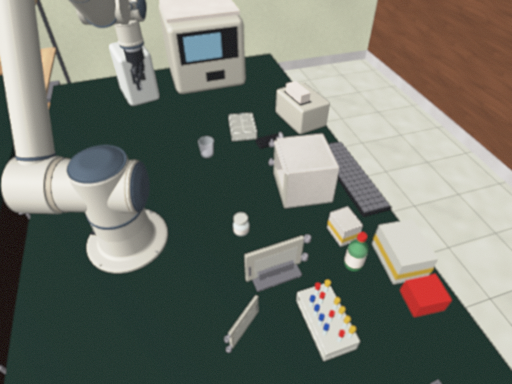

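View pics/top_a.png

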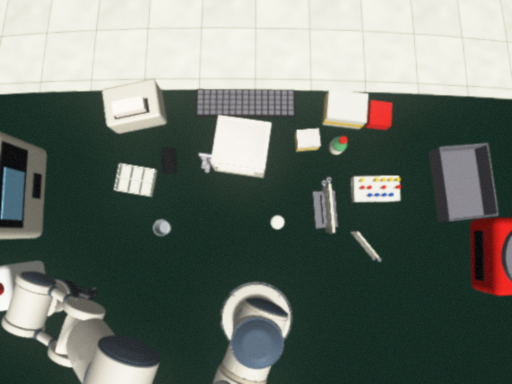

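Run:
```python
from h import *
o=load("a")
def z(n,x0,y0,w,h,f,name):
    c=cv2.resize(o[n]["pixels"][y0:y0+h,x0:x0+w],None,fx=f,fy=f,interpolation=cv2.INTER_CUBIC); cv2.imwrite("pics/"+name,c)
z("top",190,105,90,85,6,"t1.png");z("top",300,165,70,80,7,"t2.png")
z("side",260,120,90,95,6,"s1.png");z("side",235,225,85,75,7,"s2.png")
```

```text
(no output)
```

View pics/t1.png

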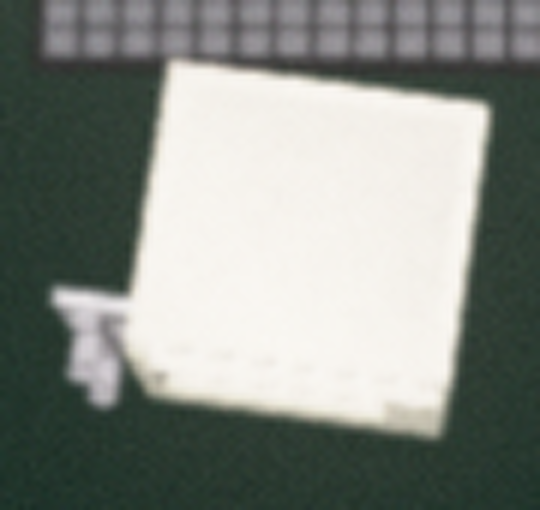

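View pics/t2.png

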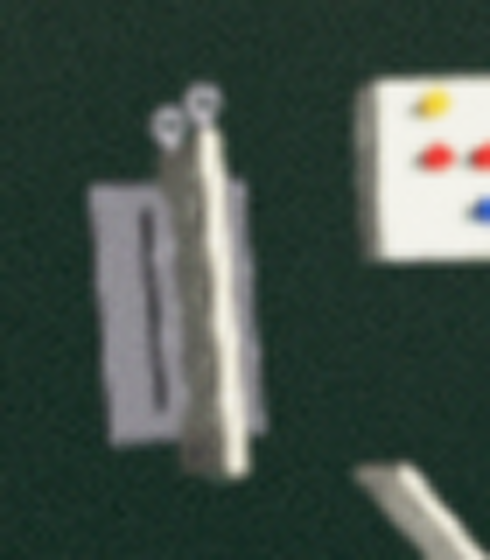

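View pics/s1.png

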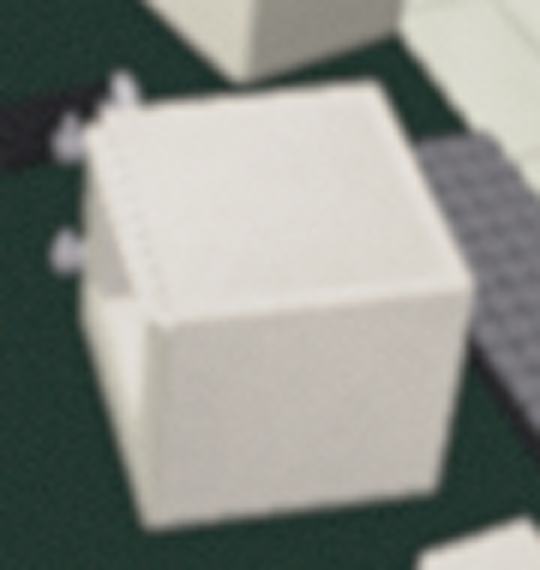

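View pics/s2.png

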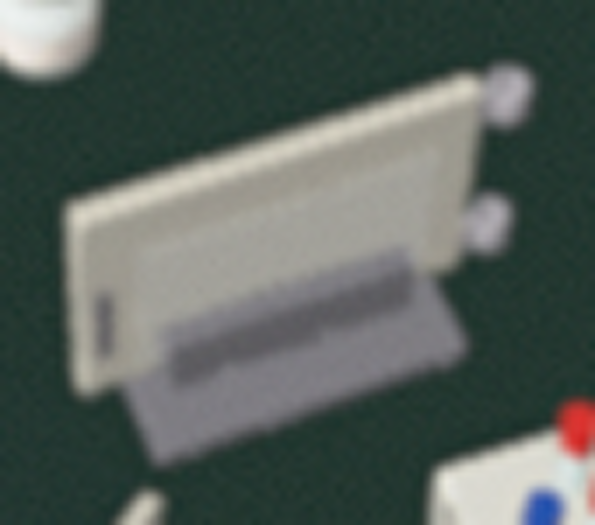

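```bash
cat >> h.py <<'E'
def fl(p):
    vx,vy,x,y=cv2.fitLine(np.array(p,np.float32),cv2.DIST_HUBER,0,0.01,0.01).ravel(); return np.array([x,y]),np.array([vx,vy])
def edge_pts(g,p0,p1,n,half,lo_hi=None):
    """subpixel half-level crossing along normals of p0->p1, within +-half px"""
    p0=np.array(p0,float);p1=np.array(p1,float);d=(p1-p0)/np.linalg.norm(p1-p0);nn=np.array([-d[1],d[0]])
    t=np.linspace(-half,half,81);out=[]
    for f in np.linspace(0.08,0.92,n):
        c=p0+f*(p1-p0);q=c+t[:,None]*nn
        v=cv2.remap(g,q[:,0].astype(np.float32).reshape(1,-1),q[:,1].astype(np.float32).reshape(1,-1),cv2.INTER_LINEAR).ravel().astype(float)
        i=np.argmax(np.abs(np.convolve(v,np.r_[np.ones(8),-np.ones(8)],'same'))[10:-10])+10
        a,b=np.median(v[max(0,i-20):max(1,i-8)]),np.median(v[i+8:i+20]);m=(a+b)/2
        k=[j for j in range(max(0,i-12),min(79,i+12)) if (v[j]-m)*(v[j+1]-m)<=0]
        if k:
            j=min(k,key=lambda j:abs(j-i));s=t[j]+(m-v[j])/(v[j+1]-v[j]+1e-9)*(t[1]-t[0]);out.append(c+s*nn)
    return np.array(out)
E
python3 - <<'E'
from h import *
o=load("a");T=o["top"];g=cv2.cvtColor(T["pixels"],cv2.COLOR_BGR2GRAY).astype(np.float32)
f=lambda x,y:(190+(x+.5)/6-.5,105+(y+.5)/6-.5)
E={}
for nm,a,b in [("left",f(168,62),f(130,300)),("back",f(168,60),f(490,103)),("right",f(490,103),f(450,400)),("lip",f(160,398),f(440,437))]:
    p=edge_pts(g,a,b,25,2.5); w=np.array([onz(T,u,v,171) for u,v in p])[:,:2]
    if nm=="left": w=w
    c,d=fl(w);E[nm]=(c,d);res=np.abs((w-c)@np.array([-d[1],d[0]]));print(nm,c,d,np.degrees(np.arctan2(d[1],d[0])),res.mean(),len(w))
def X(a,b):
    c,d=E[a];e,h=E[b];t=np.linalg.solve(np.stack([d,-h],1),e-c);return c+t[0]*d
bl,br=X("back","left"),X("back","right");print(bl,br,np.linalg.norm(bl-br))
for n in("lip",):print(X("lip","left"),X("lip","right"))
E
```

```text
left [694.6534  162.88818] [ 0.99041235 -0.13814236] -7.9403667 0.6052013634140693 25
back [769.14636  59.02868] [0.12793142 0.991783  ] 82.649925 0.5586760273784812 25
right [647.06055  -35.711678] [ 0.99089295 -0.13465224] -7.7385106 0.5456914218807376 25
lip [557.0556    69.582954] [0.13733956 0.99052405] 82.10607 0.7164935222486741 25
[780.99    150.84598] [755.0331  -50.38404] 202.8972
[572.3578  179.94592] [544.3906  -21.75988]
```

```bash
cat >> h.py <<'E'
def Rz(a): c,s=np.cos(a),np.sin(a); return np.array([[c,-s,0],[s,c,0],[0,0,1.]])
def draw(im,pts,box,f,name,lines=()):
    x0,y0,w,h=box
    c=cv2.resize(im["pixels"][y0:y0+h,x0:x0+w],None,fx=f,fy=f,interpolation=cv2.INTER_CUBIC)
    q=lambda p:tuple(np.round((proj(im,p)-[x0,y0]+.5)*f-.5).astype(int).tolist())
    for l in lines:
        for a,b in zip(l[:-1],l[1:]): cv2.line(c,q(a),q(b),(255,0,255),1,cv2.LINE_AA)
    for p in pts: cv2.circle(c,q(p),2,(0,0,255),-1)
    cv2.imwrite("pics/"+name,c)
E
python3 - <<'E'
from h import *
o=load("a");th=np.radians(-7.75);R=Rz(th);O=np.array([588.2,74.7,0])
B=lambda *p:O+R@np.array(p,float)
L=[[B(0,100,171),B(180,100,171),B(180,-100,171),B(0,-100,171),B(0,100,171)],
[B(-13,-95,171),B(-13,85,171),B(-13,85,163)],[B(-6,-100,0),B(-6,100,0)],[B(-6,-100,171),B(-6,-100,0),B(180,-100,0),B(180,-100,171)]]
for dy in(-12,0,12):
  for z in (33,129): L.append([B(-12,125+dy,z),B(-12,125+dy,z+16)])
draw(o["top"],[],(190,105,90,85),8,"t3.png",L)
draw(o["side"],[],(260,120,90,95),6,"s3.png",L)
E
```

```text
(no output)
```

View pics/t3.png

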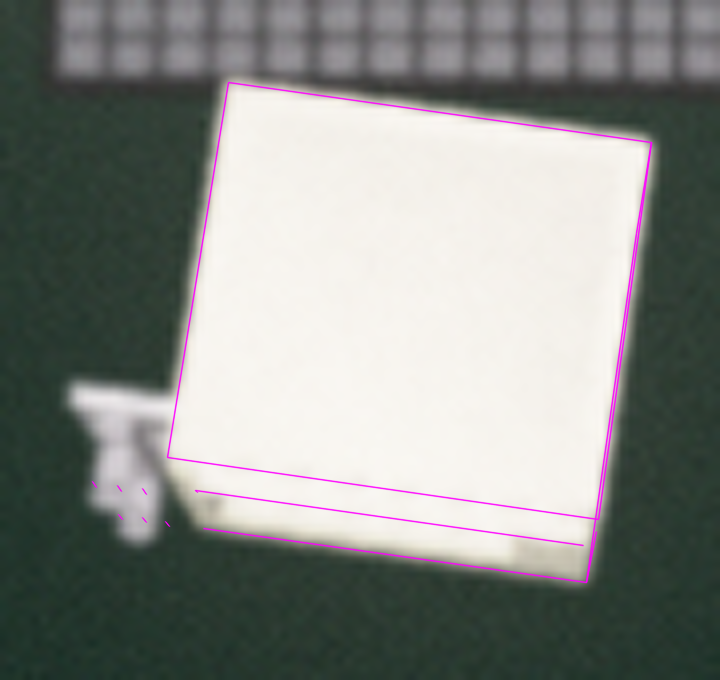

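View pics/s3.png

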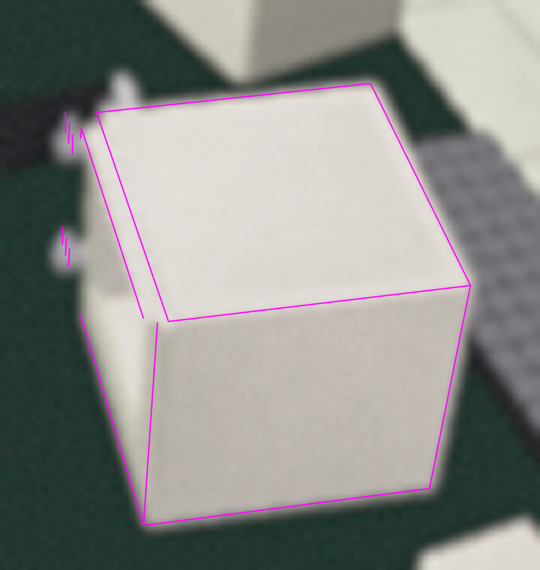

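Run:
```python
from h import *
o=load("a");th=np.radians(-7.75);R=Rz(th);O=np.array([588.2,74.7,0])
B=lambda *p:O+R@np.array(p,float)
T=o["top"];g=cv2.cvtColor(T["pixels"],cv2.COLOR_BGR2GRAY).astype(np.float32)
for z in (33,129):
  for x in (-20,-18,-16,-14,-12,-8,-4,0):
    ys=np.arange(100,156,2.);q=np.array([proj(T,B(x,y,z)) for y in ys],np.float32)
    v=cv2.remap(g,q[:,0].reshape(1,-1),q[:,1].reshape(1,-1),cv2.INTER_CUBIC).ravel()
    print(z,x,v.astype(int).tolist())
```

```text
33 -20 [53, 52, 51, 51, 50, 50, 49, 51, 60, 71, 95, 114, 135, 145, 150, 150, 141, 131, 110, 94, 72, 60, 50, 50, 49, 47, 46, 47]
33 -18 [50, 50, 50, 51, 50, 50, 51, 53, 66, 82, 109, 133, 157, 166, 171, 171, 163, 156, 135, 110, 82, 65, 53, 48, 47, 46, 47, 47]
33 -16 [53, 52, 51, 51, 51, 52, 55, 55, 69, 88, 121, 147, 172, 181, 183, 184, 175, 165, 141, 115, 85, 67, 55, 49, 49, 48, 49, 48]
33 -14 [59, 57, 53, 52, 52, 53, 57, 58, 72, 93, 123, 151, 174, 181, 181, 183, 176, 166, 147, 120, 95, 74, 64, 55, 53, 51, 50, 49]
33 -12 [77, 66, 55, 51, 51, 51, 55, 57, 72, 93, 124, 152, 171, 181, 181, 184, 181, 172, 155, 129, 103, 82, 73, 65, 67, 63, 60, 55]
33 -8 [126, 97, 73, 57, 54, 51, 55, 59, 68, 93, 123, 154, 171, 183, 183, 185, 185, 179, 172, 157, 145, 133, 129, 122, 120, 111, 100, 82]
33 -4 [161, 135, 112, 84, 68, 57, 57, 62, 71, 99, 126, 161, 182, 197, 198, 195, 190, 184, 182, 180, 179, 178, 179, 175, 171, 160, 145, 121]
33 0 [177, 164, 154, 131, 107, 85, 71, 69, 75, 99, 126, 160, 182, 198, 206, 205, 201, 194, 189, 185, 183, 184, 184, 184, 178, 167, 147, 124]
129 -20 [59, 64, 87, 115, 151, 17
[... 376 characters left out ...]
, 48]
129 -14 [69, 71, 88, 119, 151, 180, 197, 206, 205, 200, 193, 188, 184, 184, 183, 185, 180, 172, 152, 129, 99, 77, 56, 50, 47, 48, 48, 46]
129 -12 [83, 78, 90, 120, 151, 179, 194, 204, 204, 201, 195, 189, 183, 181, 180, 182, 180, 174, 155, 129, 95, 73, 54, 50, 47, 48, 47, 46]
129 -8 [118, 99, 97, 116, 142, 173, 188, 199, 200, 195, 189, 187, 189, 188, 186, 189, 190, 184, 167, 134, 99, 71, 54, 49, 48, 48, 49, 49]
129 -4 [161, 142, 121, 116, 128, 150, 163, 173, 175, 177, 180, 188, 195, 202, 205, 206, 204, 193, 178, 143, 108, 75, 62, 50, 50, 51, 52, 49]
129 0 [208, 196, 168, 144, 129, 130, 137, 148, 155, 161, 170, 180, 194, 205, 208, 207, 207, 195, 177, 143, 105, 70, 56, 48, 50, 49, 48, 47]
```

Run:
```python
from h import *
o=load("a");T=o["top"];S=o["side"]
g=cv2.cvtColor(T["pixels"],cv2.COLOR_BGR2GRAY).astype(np.float32)
f=lambda x,y:np.array((300+(x+.5)/7-.5,165+(y+.5)/7-.5))
a,b=f(209,130),f(237,475)
d=(b-a)/np.linalg.norm(b-a);n=np.array([d[1],-d[0]])
mids=[]
for k in np.linspace(.1,.9,17):
    t=np.arange(-5,5.01,.5);q=(a+k*(b-a)+t[:,None]*n).astype(np.float32)
    v=cv2.remap(g,q[:,0].reshape(1,-1),q[:,1].reshape(1,-1),cv2.INTER_CUBIC).ravel()
    if k in(.1,.5,.9): print(v.astype(int).tolist())
    # the right (far) edge half-level, and peak
    i=v.argmax();mids.append((i*.5-5))
print(n,mids)
# ends
for t in np.arange(-4,4.1,.5):
    print(t,[int(cv2.remap(g,np.float32([[p[0]]]),np.float32([[p[1]]]),cv2.INTER_CUBIC)[0,0]) for p in (a+t*d,b+t*d)])
for p in(f(204,102),f(168,126)): print(p,onz(T,*p,134),onz(T,*p,38))
# objects on bench
for nm,p,z in [("cup",(162,228),70),("jar",(278,222),70),("bottle",(339,144),150),("mouse",(168,160),32),("carton",(307,139),80),("stand mid",(325,210),12)]: print(nm,onz(T,*p,z))
```

```text
[94, 97, 99, 103, 109, 127, 149, 188, 219, 237, 232, 217, 195, 149, 107, 67, 51, 40, 42, 43, 45]
[100, 101, 104, 110, 108, 109, 128, 158, 197, 225, 236, 226, 207, 182, 159, 145, 131, 123, 100, 77, 57]
[80, 80, 82, 87, 96, 99, 114, 144, 180, 209, 224, 225, 201, 164, 118, 83, 61, 55, 55, 50, 45]
[ 0.99672276 -0.08089344] [np.float64(-0.5), np.float64(0.5), np.float64(0.0), np.float64(0.0), np.float64(0.0), np.float64(0.0), np.float64(0.5), np.float64(0.0), np.float64(0.0), np.float64(0.0), np.float64(0.5), np.float64(0.5), np.float64(0.0), np.float64(0.0), np.float64(0.0), np.float64(0.5), np.float64(0.5)]
-4.0 [125, 224]
-3.5 [130, 227]
-3.0 [142, 229]
-2.5 [153, 230]
-2.0 [159, 232]
-1.5 [156, 226]
-1.0 [159, 206]
-0.5 [166, 176]
0.0 [185, 133]
0.5 [209, 96]
1.0 [229, 62]
1.5 [234, 45]
2.0 [237, 36]
2.5 [236, 38]
3.0 [235, 38]
3.5 [234, 39]
4.0 [234, 38]
[328.71428571 179.14285714] [ 545.67736501 -269.84348659  134.        ] [ 558.60945567 -289.28984605   38.        ]
[323.57142857 182.57142857] [ 532.41531632 -250.01563427  134.        ] [ 544.44002179 -268.10537833   38.        ]
cup [356.98802333 370.86716701  70.        ]
jar [384.16472975 -81.79097708  70.        ]
bottle [ 678.37654159 -308.15958314  150.        ]
mouse [632.95568145 363.76240958  32.        ]
carton [ 712.96678465 -196.23214193   80.        ]
stand mid [ 434.97662331 -277.77275937   12.        ]
```

Run:
```python
from h import *
o=load("a");T=o["top"];S=o["side"]
f=lambda x,y:np.array((300+(x+.5)/7-.5,165+(y+.5)/7-.5))
a,b=f(209,130),f(237,475)
d=(b-a)/np.linalg.norm(b-a);n=np.array([d[1],-d[0]])
A=onz(T,*(a+.1*(b-a)-.08*n),142);Bq=onz(T,*(a+.9*(b-a)+.2*n),142)
e0=onz(T,*(a+.25*d),142);e1=onz(T,*(b),142)
print(A,Bq,np.degrees(np.arctan2(*(Bq-A)[1::-1])),e0,e1,np.linalg.norm(e1-e0))
u=(Bq-A)/np.linalg.norm(Bq-A)
m=((e0+e1)/2);c=A+u*((m-A)@u);c[2]=77;print("centre",c)
psi=np.arctan2(u[1],u[0]);R=Rz(psi);D=lambda *p:c+R@np.array(p,float)
L=[[D(x,y,z) for x,z in((-92.5,-65),(92.5,-65),(92.5,65),(-92.5,65),(-92.5,-65))] for y in(-5,5)]
for z in(-57,39): 
  for h in(0,18): L.append([D(-108.5+9*np.cos(t),9*np.sin(t),z+h) for t in np.linspace(0,6.3,20)])
draw(T,[],(300,165,70,80),9,"t4.png",L);draw(S,[],(235,225,85,75),9,"s4.png",L)
```

```text
[ 510.78677552 -271.72145681  142.        ] [ 363.24809936 -283.35124793  142.        ] -175.4929581598461 [ 528.5081141  -270.80669735  142.        ] [ 344.88009177 -283.96194732  142.        ] 184.09864525612085
centre [ 436.70800937 -277.56074315   77.        ]
```

View pics/t4.png

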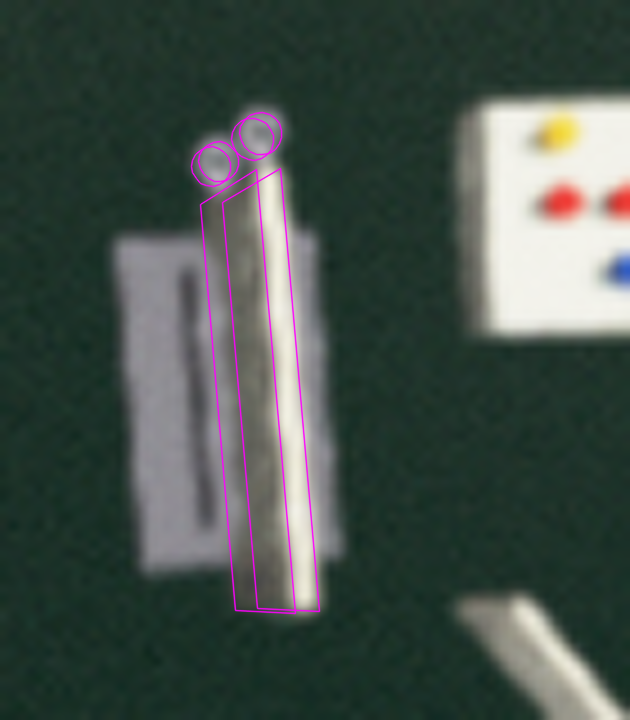

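View pics/s4.png

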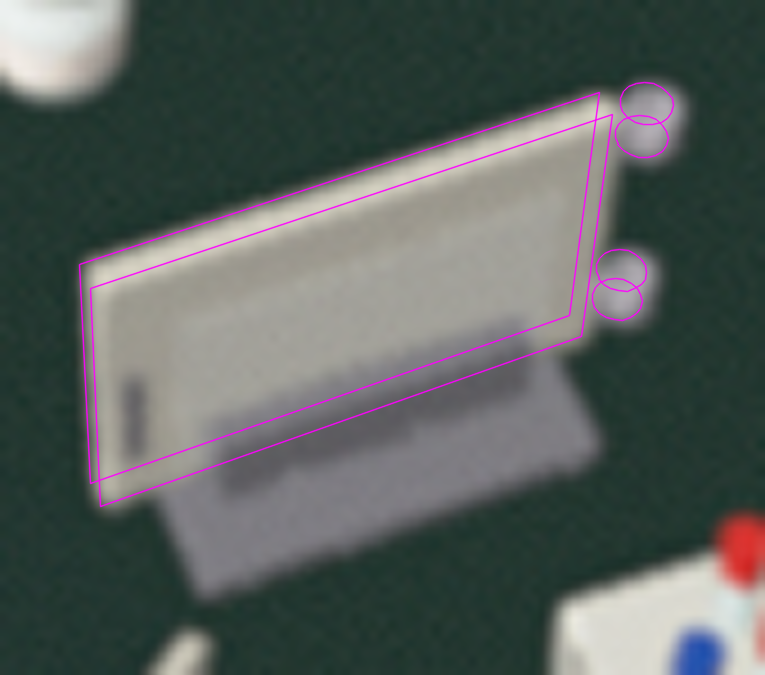

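Run:
```python
from h import *
o=load("a");T=o["top"];S=o["side"]
g=cv2.cvtColor(T["pixels"],cv2.COLOR_BGR2GRAY).astype(np.float32)
f=lambda x,y:np.array((300+(x+.5)/7-.5,165+(y+.5)/7-.5))
a,b=f(209,130),f(237,475)
d=(b-a)/np.linalg.norm(b-a);n=np.array([d[1],-d[0]]);P=[]
for k in np.linspace(.04,.96,30):
    t=np.arange(-5,5.01,.1);q=(a+k*(b-a)+t[:,None]*n).astype(np.float32)
    v=cv2.remap(g,q[:,0].reshape(1,-1),q[:,1].reshape(1,-1),cv2.INTER_LINEAR).ravel()
    i=v.argmax();h=(v[i]+100)/2;j=max(j for j in range(i) if v[j]<h)
    P.append(onz(T,*(a+k*(b-a)+t[j]*n),142)[:2])
c,u=fl(P);print(c,u,np.degrees(np.arctan2(u[1],u[0])),np.round((np.array(P)-c)@[-u[1],u[0]],1))
# side: top edge near line
gs=cv2.cvtColor(S["pixels"],cv2.COLOR_BGR2GRAY).astype(np.float32)
fs=lambda x,y:np.array((235+(x+.5)/9-.5,225+(y+.5)/9-.5))
p=edge_pts(gs,fs(85,262),fs(605,93),25,2)
w=[onz(S,*q,142)[:2] for q in p];c,u=fl(w);print("side far top edge",c,u,np.degrees(np.arctan2(u[1],u[0])))
```

```text
[ 459.7688 -269.8154] [0.9970533  0.07671187] 4.3995886 [-0.1  0.7  1.1  0.4 -0.3 -0.7 -0.6 -0.2  0.6  1.   0.7 -0.1 -0.8 -0.8
 -0.3  0.4  1.2  1.3  0.1 -0.2 -0.2 -0.2  0.2  1.4  1.   0.7 -0.1 -0.4
 -0.  -0. ]
side far top edge [ 433.70816 -273.47696] [0.9973028  0.07339733] 4.209142
```

```bash
cat > mv.py <<'E'
import numpy as np,sys
from scipy.spatial.transform import Rotation as Ro
from h import env,Rz
# rows: from pose (measured rot/pos assumed commanded unless given) to world target x y z yaw
def rel(p0,yaw0,p1,yaw1):
    R=Rz(np.radians(yaw0))@np.diag([1,-1,-1.])
    d=R.T@(np.array(p1,float)-np.array(p0,float)); return np.round(d/1000,4), round(-np.radians(yaw1-yaw0),4)
if __name__=="__main__":
    a=list(map(float,sys.argv[1:])); # x y z yaw ->
    print(*rel(a[:3],a[3],a[4:7],a[7]), "dist",np.linalg.norm(np.array(a[4:7])-a[:3]))
E
python3 - <<'E'
from h import *
s=env.get_state();R=s["tcp_rot"];print(np.degrees(np.arctan2(R[1][0],R[0][0])))
E
python3 mv.py 151.47 606.37 231.28 166 480 250 231 166;python3 mv.py 480 250 231 166 437.5 -277.8 180 184.35
```

```text
165.97207626625564
[-4.050e-01 -2.663e-01  3.000e-04] -0.0 dist 484.6974481055166
[-0.0864 -0.5224  0.051 ] -0.3203 dist 531.9587296022127
```

Request:
carry_out:
  steps: "-0.2025 -0.1331 0 0 0 0 0.040;-0.2025 -0.1331 0 0 0 0 0.040;-0.2025 -0.1331 0 0 0 0 0.040;-0.2025 -0.1331 0 0 0 0 0.040;-0.405 -0.2663 0 0 0 0 0.040;-0.405 -0.2663 0 0 0 0 0.040;-0.405 -0.2663 0 0 0 0 0.040;-0.405 -0.2663 0 0 0 0 0.040"
  force: 40

```text
time_s: 0.77
tcp_pos: [378.2, 359.4, 231.2]
tcp_rot: [[-0.97, 0.242, -0.0], [0.242, 0.97, -0.0], [0.0, -0.0, -1.0]]
wrist_force: [0.7, 0.5, -0.5]
finger_gap: 40.0
```

Request:
carry_out:
  steps: "0 0 0 0 0 0 0.040;0 0 0 0 0 0 0.040"

```text
time_s: 0.93
tcp_pos: [378.6, 359.6, 231.1]
tcp_rot: [[-0.969, 0.246, -0.0], [0.246, 0.969, -0.0], [0.0, -0.0, -1.0]]
wrist_force: [-0.1, -0.4, -0.5]
finger_gap: 39.9
```

```bash
python3 mv.py 378.6 359.6 231.3 165.8 437.5 -277.8 180 184.35
```

```text
[-0.2135 -0.6035  0.0513] -0.3238 dist 642.1679375365918
```

Request:
carry_out:
  steps: "-0.2135 -0.6035 0 0 0 -0.162 0.040;-0.2135 -0.6035 0 0 0 -0.162 0.040;-0.2135 -0.6035 0 0 0 -0.162 0.040;-0.2135 -0.6035 0 0 0 -0.162 0.040;-0.2135 -0.6035 0 0 0 -0.162 0.040;-0.2135 -0.6035 0 0 0 -0.162 0.040;-0.2135 -0.6035 0 0 0 -0.162 0.040;-0.2135 -0.6035 0 0 0 -0.162 0.040"

```text
time_s: 1.6
tcp_pos: [408.3, 33.0, 231.4]
tcp_rot: [[-0.997, 0.081, 0.0], [0.081, 0.997, 0.0], [-0.0, 0.0, -1.0]]
wrist_force: [1.0, 0.5, -0.7]
finger_gap: 40.0
```

Request:
carry_out:
  steps: "0 0 0 0 0 0 0.040;0 0 0 0 0 0 0.040"

```text
time_s: 1.77
tcp_pos: [408.8, 32.7, 231.3]
tcp_rot: [[-0.996, 0.086, -0.0], [0.086, 0.996, 0.0], [0.0, 0.0, -1.0]]
wrist_force: [0.1, 0.5, -1.0]
finger_gap: 40.0
```

```bash
cat >> mv.py <<'E'
    
def go(*t):
    s=env.get_state();R=np.array(s["tcp_rot"]);p=np.array(s["tcp_pos"]);y=np.degrees(np.arctan2(R[1,0],R[0,0]))
    print("at",np.round(p,1),round(y,2),"F",np.round(s["wrist_force"],1),"M",np.round(s["moment"],2),"t",round(s["time_s"],2),"gap",round(s["finger_gap"],1))
    print(*rel(p,y,t[:3],t[3]))
E
python3 -c "
from mv import *
go(437.5,-277.8,180,184.35)"
```

```text
at [408.8  32.7 231.3] 175.05 F [ 0.1  0.5 -1. ] M [-0.03  0.03 -0.01] t 1.77 gap 40.0
[-0.0554 -0.3068  0.0513] -0.1623
```

Down to a pre-grasp pose over the door (fingertips 38 mm above its top edge).

Request:
carry_out:
  steps: "-0.0554 -0.3068 0.0513 0 0 -0.1623 0.040;-0.0554 -0.3068 0.0513 0 0 -0.1623 0.040;-0.0554 -0.3068 0.0513 0 0 -0.1623 0.040;-0.0554 -0.3068 0.0513 0 0 -0.1623 0.040;-0.0554 -0.3068 0.0513 0 0 -0.1623 0.040;-0.0554 -0.3068 0.0513 0 0 -0.1623 0.040;-0.0554 -0.3068 0.0513 0 0 -0.1623 0.040;-0.0554 -0.3068 0.0513 0 0 -0.1623 0.040"

```text
time_s: 2.43
tcp_pos: [439.7, -277.3, 179.3]
tcp_rot: [[-0.997, -0.081, 0.0], [-0.081, 0.997, 0.0], [-0.0, 0.0, -1.0]]
wrist_force: [-0.1, 0.6, -0.1]
finger_gap: 40.0
```

Request:
carry_out:
  steps: "0 0 0 0 0 0 0.040;0 0 0 0 0 0 0.040"

```text
time_s: 2.6
tcp_pos: [439.5, -275.9, 179.2]
tcp_rot: [[-0.997, -0.08, -0.001], [-0.08, 0.997, 0.001], [0.001, 0.001, -1.0]]
wrist_force: [0.1, 0.6, -0.4]
finger_gap: 40.5
```

```bash
python3 -c "
from mv import *
from h import *
go(437.5,-277.8,108,184.35)
o=grab('b')
for n,b in(('side',(225,180,110,120)),('top',(290,150,90,100))): draw(o[n],[],b,5,n+'_bz.png')
"
```

```text
at [ 439.5 -275.9  179.2] -175.43 F [ 0.1  0.6 -0.4] M [ 0.03 -0.04 -0.  ] t 2.6 gap 40.5
[ 0.0021 -0.0017  0.0712] -6.2793
```

View pics/side_bz.png

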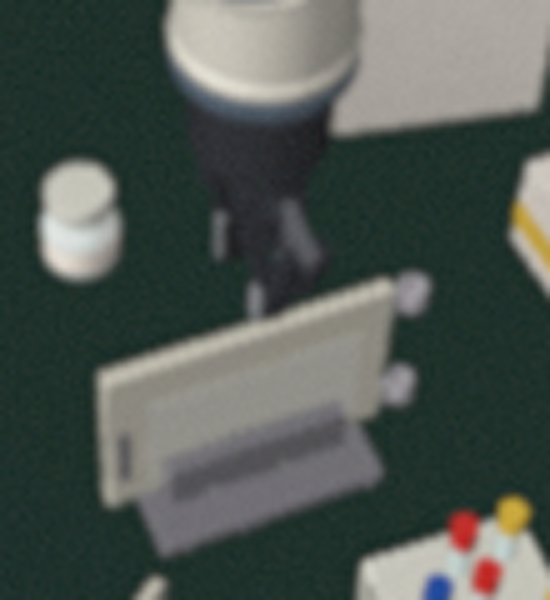

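View pics/top_bz.png

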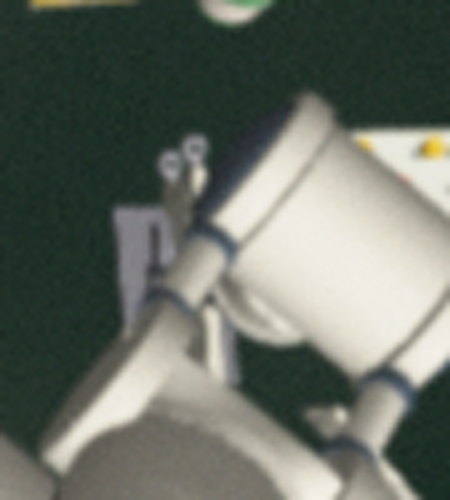

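Request:
carry_out:
  steps: "0.002 -0.0017 0.035 0 0 0.004 0.040;0.002 -0.0017 0.05 0 0 0.004 0.040;0.002 -0.0017 0.06 0 0 0.004 0.040;0.002 -0.0017 0.0712 0 0 0.004 0.040;0.002 -0.0017 0.0712 0 0 0.004 0.040;0.002 -0.0017 0.0712 0 0 0.004 0.040"

```text
time_s: 3.2
tcp_pos: [437.0, -277.4, 109.1]
tcp_rot: [[-0.997, -0.077, -0.0], [-0.077, 0.997, 0.0], [0.0, 0.0, -1.0]]
wrist_force: [-0.7, -0.4, 0.3]
finger_gap: 40.1
```

Request:
carry_out:
  steps: "0 0 0 0 0 0 0.02;0 0 0 0 0 0 0.015;0 0 0 0 0 0 0.01;0 0 0 0 0 0 0.005;0 0 0 0 0 0 0;0 0 0 0 0 0 0"
  force: 30

```text
time_s: 3.7
tcp_pos: [437.2, -279.0, 109.7]
tcp_rot: [[-0.997, -0.075, 0.001], [-0.075, 0.997, -0.001], [-0.001, -0.001, -1.0]]
wrist_force: [0.2, -1.3, 6.8]
finger_gap: 9.5
```

```bash
python3 -c "
from mv import *
go(437.5,-277.8,108,184.35)"
```

```text
at [ 437.2 -279.   109.7] -175.68 F [ 0.2 -1.3  6.8] M [-0.23  0.08 -0.02] t 3.7 gap 9.5
[-0.0004  0.0012  0.0017] -6.2838
```

Request:
carry_out:
  steps: "0 0 -0.002 0 0 0 0;0 0 -0.01 0 0 0 0;0 0 -0.025 0 0 0 0;0 0 -0.045 0 0 0 0;0 0 -0.065 0 0 0 0;0 0 -0.085 0 0 0 0;0 0 -0.1 0 0 0 0;0 0 -0.1 0 0 0 0"
  force: 60

```text
time_s: 4.37
tcp_pos: [437.7, -279.2, 212.2]
tcp_rot: [[-0.997, -0.075, 0.004], [-0.075, 0.997, -0.003], [-0.003, -0.003, -1.0]]
wrist_force: [-0.4, 0.0, -0.7]
finger_gap: 9.4
```

Request:
carry_out:
  steps: "0 0 0 0 0 0 0;0 0 0 0 0 0 0"

```text
time_s: 4.53
tcp_pos: [436.3, -278.1, 208.3]
tcp_rot: [[-0.997, -0.075, -0.001], [-0.075, 0.997, 0.001], [0.001, 0.001, -1.0]]
wrist_force: [0.2, 0.2, -2.2]
finger_gap: 9.0
```

```bash
python3 -c "
from mv import *
from h import *
go(430,-50,209,178)
o=grab('c')
for n,b in(('side',(225,150,110,120)),('top',(290,150,90,100))): draw(o[n],[],b,5,n+'_cz.png')
"
```

```text
at [ 436.3 -278.1  208.3] -175.67 F [ 0.2  0.2 -2.2] M [ 0.06  0.06 -0.04] t 4.53 gap 9.0
[-0.011   0.2279 -0.0007] -6.1728
```

View pics/side_cz.png

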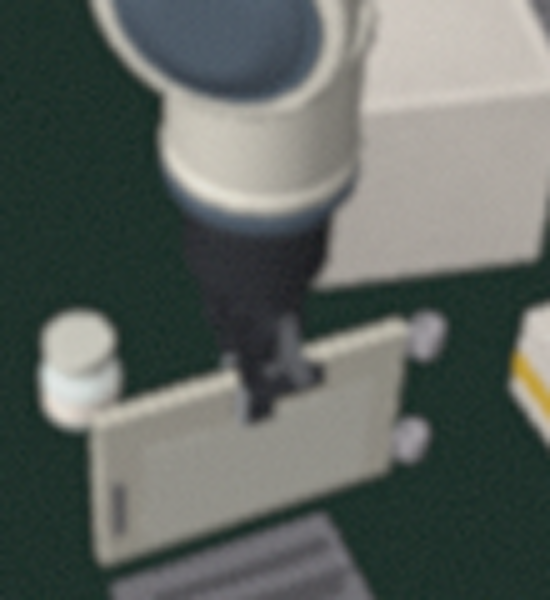

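```bash
python3 mv.py 436.3 -278.1 209 184.33 425 219 209 172.25
```

```text
[-0.0263  0.4965  0.    ] 0.2108 dist 497.2284183350747
```

Request:
carry_out:
  steps: "-0.0005 0.01 0 0 0 0.005 0;-0.002 0.035 0 0 0 0.015 0;-0.004 0.07 0 0 0 0.03 0;-0.006 0.108 0 0 0 0.047 0;-0.008 0.146 0 0 0 0.063 0;-0.01 0.184 0 0 0 0.08 0;-0.012 0.222 0 0 0 0.096 0;-0.0135 0.26 0 0 0 0.111 0"

```text
time_s: 5.3
tcp_pos: [429.5, -16.0, 208.4]
tcp_rot: [[-0.999, 0.037, -0.001], [0.037, 0.999, 0.0], [0.001, 0.0, -1.0]]
wrist_force: [1.3, 0.1, -2.1]
finger_gap: 8.9
```

```bash
python3 -c "
from mv import *
go(425,219,209,172.25)"
```

```text
at [429.5 -16.  208.4] 177.89 F [ 1.3  0.1 -2.1] M [ 0.01 -0.02 -0.01] t 5.3 gap 8.9
[ 0.0131  0.2347 -0.0006] 0.0984
```

Request:
carry_out:
  steps: "0.0015 0.035 0 0 0 0.014 0;0.003 0.07 0 0 0 0.028 0;0.005 0.108 0 0 0 0.045 0;0.008 0.146 0 0 0 0.062 0;0.01 0.184 0 0 0 0.08 0;0.012 0.214 0 0 0 0.092 0;0.013 0.232 0 0 0 0.098 0;0.0131 0.2347 0 0 0 0.0984 0"

```text
time_s: 5.97
tcp_pos: [424.7, 220.0, 208.2]
tcp_rot: [[-0.991, 0.131, -0.001], [0.131, 0.991, 0.0], [0.001, 0.0, -1.0]]
wrist_force: [-0.1, -0.9, -2.4]
finger_gap: 9.4
```

Request:
carry_out:
  steps: "0 0 0 0 0 0 0;0 0 0 0 0 0 0;0 0 0 0 0 0 0"

```text
time_s: 6.22
tcp_pos: [425.4, 216.0, 208.5]
tcp_rot: [[-0.991, 0.134, -0.001], [0.134, 0.991, -0.0], [0.001, -0.001, -1.0]]
wrist_force: [0.6, -0.1, -1.8]
finger_gap: 9.0
```

```bash
python3 -c "
from mv import *
go(484,219.4,160,172.25)"
```

```text
at [425.4 216.  208.5] 172.29 F [ 0.6 -0.1 -1.8] M [ 0.01 -0.    0.03] t 6.22 gap 9.0
[-0.0576  0.0112  0.0485] 0.0007
```

Request:
carry_out:
  steps: "-0.01 0.002 0.01 0 0 0 0;-0.025 0.005 0.025 0 0 0 0;-0.04 0.009 0.035 0 0 0 0;-0.047 0.0115 0.038 0 0 0 0;-0.047 0.0115 0.038 0 0 0 0;-0.047 0.0115 0.038 0 0 0 0;-0.047 0.0115 0.038 0 0 0 0;-0.047 0.0115 0.038 0 0 0 0"

```text
time_s: 6.88
tcp_pos: [473.3, 221.8, 171.4]
tcp_rot: [[-0.991, 0.134, 0.0], [0.134, 0.991, 0.0], [-0.0, 0.0, -1.0]]
wrist_force: [-0.1, 0.6, -2.2]
finger_gap: 9.1
```

```bash
python3 -c "
from mv import *
from h import *
go(486.3,219.4,145,172.25)
o=grab('d')
go(486.3,219.4,145,172.25)
draw(o['side'],[],(225,100,100,100),6,'side_dz.png');draw(o['top'],[],(170,125,90,85),8,'top_dz.png')
"
```

```text
at [473.3 221.8 171.4] 172.33 F [-0.1  0.6 -2.2] M [-0.01  0.01 -0.03] t 6.88 gap 9.1
[-0.0132 -0.0007  0.0264] 0.0013
at [473.5 222.  171.3] 172.34 F [-0.9 -0.8 -2.6] M [-0.03 -0.01 -0.04] t 6.98 gap 8.9
[-0.013  -0.0008  0.0263] 0.0015
```

View pics/side_dz.png

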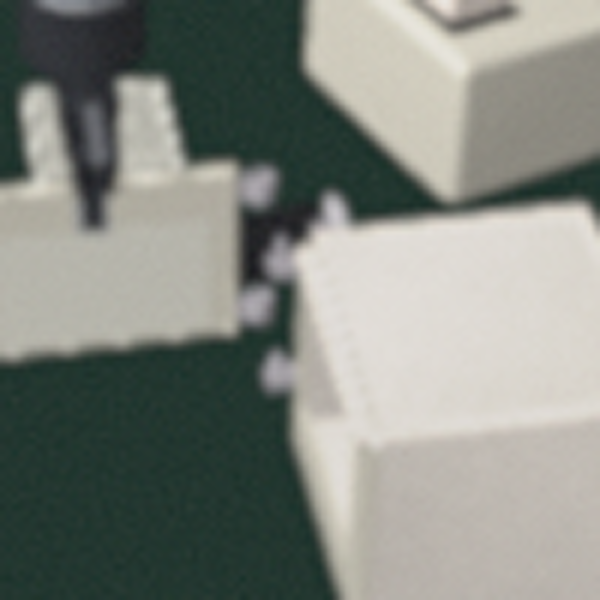

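View pics/top_dz.png

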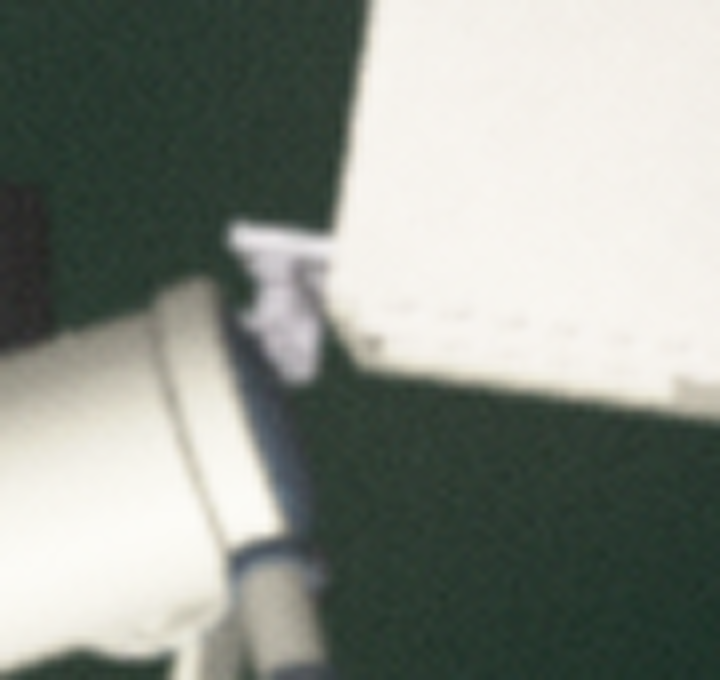

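```bash
cat > ov.py <<'E'
from h import *
th=np.radians(-7.75);R=Rz(th);O=np.array([588.2,74.7,0])
B=lambda *p:O+R@np.array(p,float)
circ=lambda f,cx,cy,z,r:[f(cx+r*np.cos(t),cy+r*np.sin(t),z) for t in np.linspace(0,6.3,24)]
def lines(tcp,yaw,kz,py,dxy=(0,0)):
    Rd=Rz(np.radians(yaw));c=np.array([tcp[0],tcp[1],kz+57.]);c[:2]+=dxy
    D=lambda *p:c+Rd@np.array(p,float)
    L=[]
    for z in(-57,39):
        L+=[circ(D,-108.5,0,z,9),circ(D,-108.5,0,z+18,9)]
    L+=[[D(x,y,z) for x,z in((-92.5,-65),(92.5,-65),(92.5,65),(-92.5,65),(-92.5,-65))] for y in(-5,5)]
    for z in(33,129):
        L+=[circ(B,-12,py,z,4),circ(B,-12,py,z+16,2.8)]
        for h in(0,-10): L.append([B(9,py+8,z+h),B(-20,py+8,z+h),B(-20,py-8,z+h),B(9,py-8,z+h)])
    return L
E
python3 - <<'E'
from ov import *
o=load('d')
L=lines((473.4,221.9),172.33,171.4-89.7,129.7)
draw(o['side'],[],(255,118,60,60),12,'side_d2.png',L)
draw(o['side'],[],(255,118,60,60),12,'side_d3.png')
E
```

```text
(no output)
```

View pics/side_d2.png

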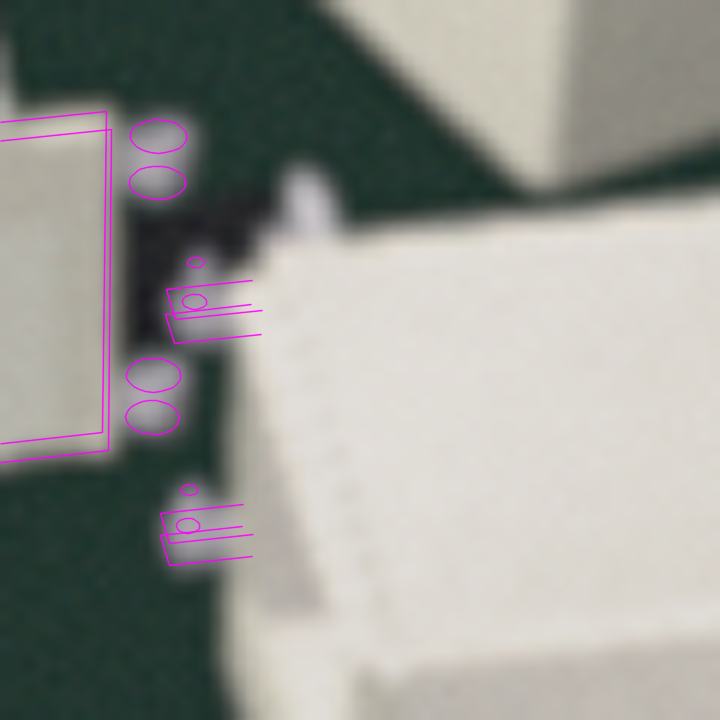

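View pics/side_d3.png

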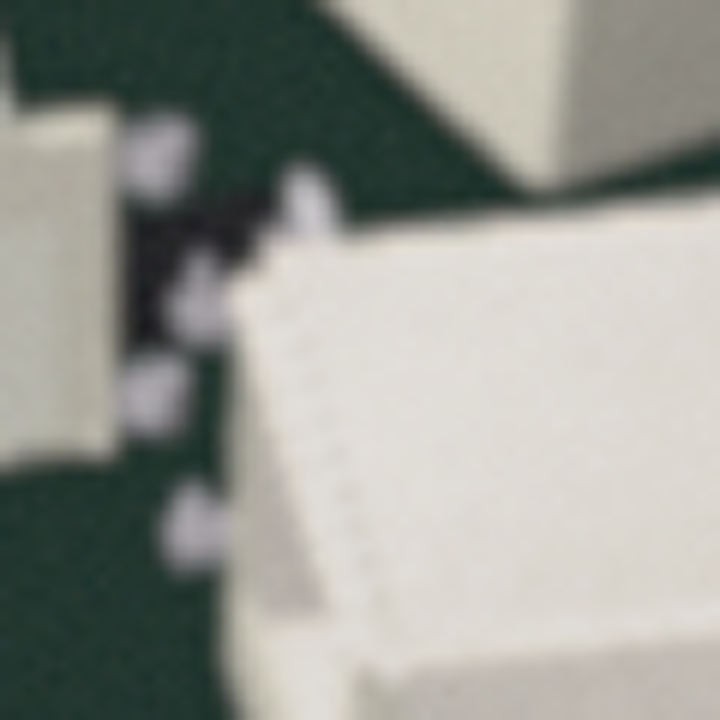

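```bash
python3 -c "
from mv import *
go(486.3,219.4,145,172.25)"
```

```text
at [473.5 222.  171.3] 172.34 F [-0.9 -0.8 -2.6] M [-0.03 -0.01 -0.04] t 6.98 gap 8.9
[-0.013  -0.0008  0.0263] 0.0015
```

Request:
carry_out:
  steps: "-0.005 -0.0008 0.008 0 0 0.0015 0;-0.01 -0.0008 0.016 0 0 0.0015 0;-0.013 -0.0008 0.022 0 0 0.0015 0;-0.013 -0.0008 0.0245 0 0 0.0015 0;-0.013 -0.0008 0.026 0 0 0.0015 0;-0.013 -0.0008 0.026 0 0 0.0015 0;-0.013 -0.0008 0.026 0 0 0.0015 0;-0.013 -0.0008 0.026 0 0 0.0015 0"

```text
time_s: 7.65
tcp_pos: [486.6, 219.5, 145.0]
tcp_rot: [[-0.991, 0.135, 0.0], [0.135, 0.991, 0.0], [-0.0, 0.0, -1.0]]
wrist_force: [-0.0, 0.1, -1.9]
finger_gap: 9.0
```

```bash
python3 -c "
from mv import *
from ov import *
go(486.3,219.4,140,172.25)
im=env.get_image('side');s=env.get_state();p=s['tcp_pos']
import pickle;pickle.dump({'side':im},open('e.pkl','wb'))
go(486.3,219.4,140,172.25)
draw(im,[],(255,118,60,60),12,'side_e3.png');draw(im,[],(255,118,60,60),12,'side_e2.png',lines(p,172.3,p[2]-89.7,129.7))
"
```

```text
at [486.6 219.5 145. ] 172.25 F [-0.   0.1 -1.9] M [-0.03 -0.04 -0.05] t 7.65 gap 9.0
[ 0.0003 -0.0002  0.005 ] -0.0
at [486.7 219.5 145. ] 172.25 F [ 0.8 -0.1 -2.2] M [-0.02 -0.04  0.02] t 7.7 gap 8.9
[ 0.0004 -0.0002  0.005 ] -0.0
```

View pics/side_e3.png

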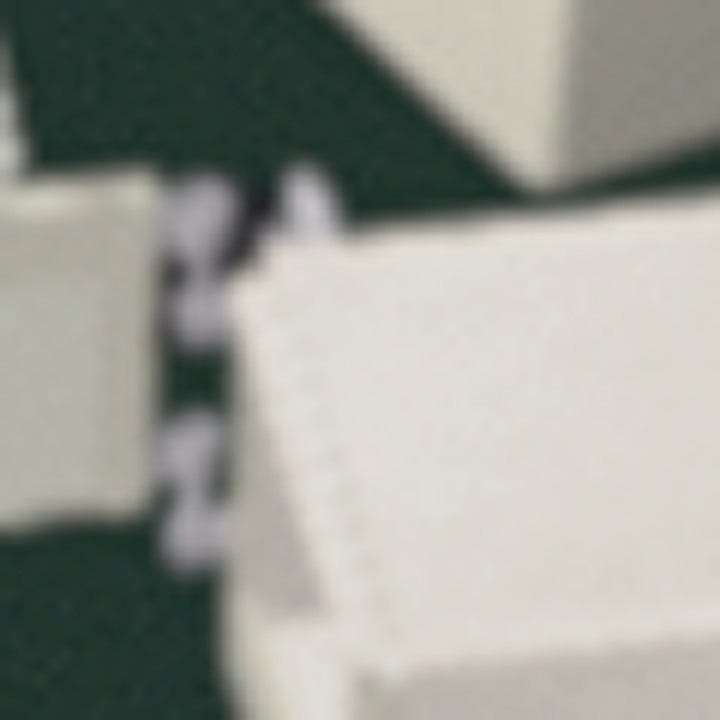

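View pics/side_e2.png

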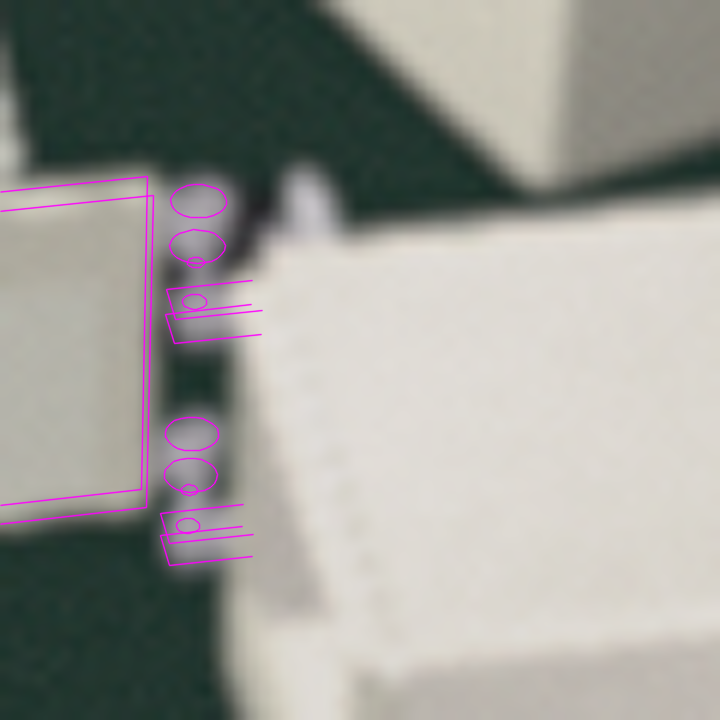

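Request:
carry_out:
  steps: "0.0003 0 0.001 0 0 0 0;0.0003 0 0.002 0 0 0 0;0.0003 0 0.003 0 0 0 0;0.0003 0 0.004 0 0 0 0;0.0003 0 0.005 0 0 0 0;0.0003 0 0.006 0 0 0 0"

```text
time_s: 8.2
tcp_pos: [486.3, 219.5, 138.7]
tcp_rot: [[-0.991, 0.135, -0.0], [0.135, 0.991, -0.0], [0.0, -0.0, -1.0]]
wrist_force: [0.2, -0.7, -1.3]
finger_gap: 9.4
```

Request:
carry_out:
  steps: "0 0 0.0008 0 0 0 0;0 0 0.0016 0 0 0 0;0 0 0.0024 0 0 0 0"

```text
time_s: 8.45
tcp_pos: [486.4, 219.4, 136.4]
tcp_rot: [[-0.991, 0.135, 0.0], [0.135, 0.991, -0.0], [-0.0, -0.0, -1.0]]
wrist_force: [-0.3, -0.3, 0.4]
finger_gap: 9.1
```

Request:
carry_out:
  steps: "0 0 0.0005 0 0 0 0;0 0 0.001 0 0 0 0"

```text
time_s: 8.62
tcp_pos: [486.5, 219.4, 135.5]
tcp_rot: [[-0.991, 0.135, 0.0], [0.135, 0.991, -0.0], [-0.0, -0.0, -1.0]]
wrist_force: [1.4, -2.6, -1.1]
finger_gap: 8.9
```

```bash
python3 -c "
from mv import *
go(486.3,219.4,140,172.25)"
```

```text
at [486.5 219.4 135.5] 172.24 F [ 1.4 -2.6 -1.1] M [-0.52 -0.03 -0.31] t 8.62 gap 8.9
[ 0.0002 -0.     -0.0045] -0.0002
```

Request:
carry_out:
  steps: "-0.0003 -0.0006 0 0 0 0 0;-0.0003 -0.0008 0.0005 0 0 0 0;-0.0003 -0.0008 0.001 0 0 0 0"

```text
time_s: 8.87
tcp_pos: [486.5, 218.6, 134.3]
tcp_rot: [[-0.991, 0.135, -0.0], [0.135, 0.991, 0.0], [0.0, 0.0, -1.0]]
wrist_force: [-0.0, -1.5, -0.9]
finger_gap: 8.9
```

```bash
python3 -c "
from mv import *
go(486.3,219.4,140,172.25)"
```

```text
at [486.5 218.6 134.3] 172.24 F [-0.  -1.5 -0.9] M [-0.22  0.03 -0.08] t 8.87 gap 8.9
[ 0.0003  0.0007 -0.0057] -0.0002
```

Request:
carry_out:
  steps: "0 -0.0002 0.0006 0 0 0 0;0 -0.0004 0.0012 0 0 0 0;0 -0.0004 0.0018 0 0 0 0"

```text
time_s: 9.12
tcp_pos: [486.5, 218.3, 132.5]
tcp_rot: [[-0.991, 0.135, -0.0], [0.135, 0.991, 0.0], [0.0, 0.0, -1.0]]
wrist_force: [-0.3, -0.2, -2.2]
finger_gap: 9.0
```

```bash
python3 -c "
from mv import *
go(486.3,219.4,140,172.25)"
```

```text
at [486.5 218.3 132.5] 172.24 F [-0.3 -0.2 -2.2] M [-0.03  0.01 -0.07] t 9.12 gap 9.0
[ 0.0003  0.0011 -0.0075] -0.0001
```

Request:
carry_out:
  steps: "0 0 0.0008 0 0 0 0;0 0 0.0016 0 0 0 0;0 0 0.0024 0 0 0 0;0 0 0.0032 0 0 0 0;0 0 0.004 0 0 0 0;0 0 0.0048 0 0 0 0"

```text
time_s: 9.62
tcp_pos: [486.5, 218.2, 127.7]
tcp_rot: [[-0.991, 0.135, -0.0], [0.135, 0.991, -0.0], [0.0, -0.0, -1.0]]
wrist_force: [-0.3, 0.5, -1.4]
finger_gap: 9.3
```

```bash
python3 -c "
from mv import *
go(486.3,219.4,140,172.25)"
```

```text
at [486.5 218.2 127.7] 172.24 F [-0.3  0.5 -1.4] M [-0.06 -0.01 -0.05] t 9.62 gap 9.3
[ 0.0004  0.0011 -0.0123] -0.0002
```

Request:
carry_out:
  steps: "0 0 0.0006 0 0 0 0;0 0 0.0012 0 0 0 0;0 0 0.0018 0 0 0 0;0 0 0.0024 0 0 0 0;0 0 0.003 0 0 0 0;0 0 0.0035 0 0 0 0"

```text
time_s: 10.12
tcp_pos: [486.5, 218.2, 124.2]
tcp_rot: [[-0.991, 0.135, -0.0], [0.135, 0.991, -0.0], [0.0, -0.0, -1.0]]
wrist_force: [0.0, -0.0, -2.7]
finger_gap: 8.9
```

```bash
python3 -c "
from mv import *
go(486.3,219.4,140,172.25)"
```

```text
at [486.5 218.2 124.2] 172.24 F [ 0.  -0.  -2.7] M [-0.05 -0.03 -0.01] t 10.12 gap 8.9
[ 0.0003  0.0011 -0.0158] -0.0001
```

Request:
carry_out:
  steps: "0 0 0.0004 0 0 0 0;0 0 0.0008 0 0 0 0;0 0 0.0012 0 0 0 0;0 0 0.0016 0 0 0 0"

```text
time_s: 10.45
tcp_pos: [486.5, 218.2, 122.7]
tcp_rot: [[-0.991, 0.135, -0.0], [0.135, 0.991, -0.0], [0.0, -0.0, -1.0]]
wrist_force: [-0.8, -0.9, 0.4]
finger_gap: 9.3
```

```bash
python3 -c "
from mv import *
go(486.3,219.4,140,172.25)"
```

```text
at [486.5 218.2 122.7] 172.24 F [-0.8 -0.9  0.4] M [-0.    0.08  0.01] t 10.45 gap 9.3
[ 0.0003  0.0011 -0.0173] -0.0001
```

Request:
carry_out:
  steps: "0 0 0.0003 0 0 0 0;0 0 0.0006 0 0 0 0;0 0 0.0006 0 0 0 0"

```text
time_s: 10.7
tcp_pos: [486.5, 218.3, 122.2]
tcp_rot: [[-0.991, 0.135, 0.0], [0.135, 0.991, 0.0], [-0.0, 0.0, -1.0]]
wrist_force: [-3.0, 0.6, 2.1]
finger_gap: 9.0
```

```bash
python3 -c "
from mv import *
go(486.3,219.4,140,172.25)"
```

```text
at [486.5 218.3 122.2] 172.24 F [-3.   0.6  2.1] M [-0.07  0.04  0.01] t 10.7 gap 9.0
[ 0.0003  0.0011 -0.0178] -0.0001
```

Request:
carry_out:
  steps: "0 0 0 0 0 0 0.012;0 0 0 0 0 0 0.018;0 0 0 0 0 0 0.026;0 0 0 0 0 0 0.034;0 0 0 0 0 0 0.034;0 0 -0.02 0 0 0 0.034;0 0 -0.045 0 0 0 0.034;0 0 -0.07 0 0 0 0.034"

```text
time_s: 11.37
tcp_pos: [486.0, 218.1, 192.6]
tcp_rot: [[-0.991, 0.135, -0.001], [0.135, 0.991, -0.0], [0.001, -0.001, -1.0]]
wrist_force: [0.6, 0.4, -0.3]
finger_gap: 33.8
```

```bash
python3 -c "
from mv import *
from ov import *
go(486.3,219.4,140,172.25)
im=env.get_image('side')
import pickle;pickle.dump({'side':im},open('f.pkl','wb'))
draw(im,[],(225,100,90,85),8,'side_f1.png');draw(im,[],(225,100,90,85),8,'side_f2.png',lines((486.5,218.3),172.24,33,129.2))
"
```

```text
at [486.  218.1 192.6] 172.24 F [ 0.6  0.4 -0.3] M [-0.04  0.02  0.06] t 11.37 gap 33.8
[-0.0001  0.0013  0.0526] -0.0001
```

View pics/side_f1.png

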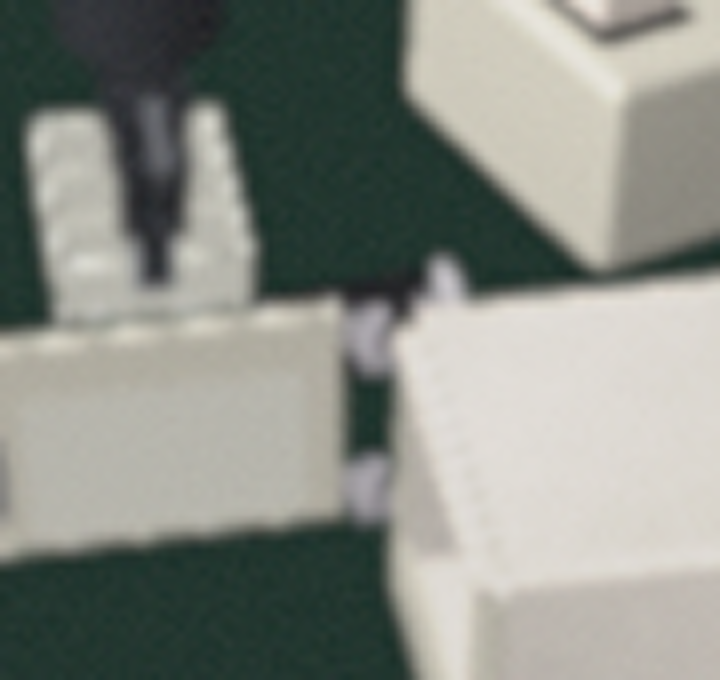

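View pics/side_f2.png

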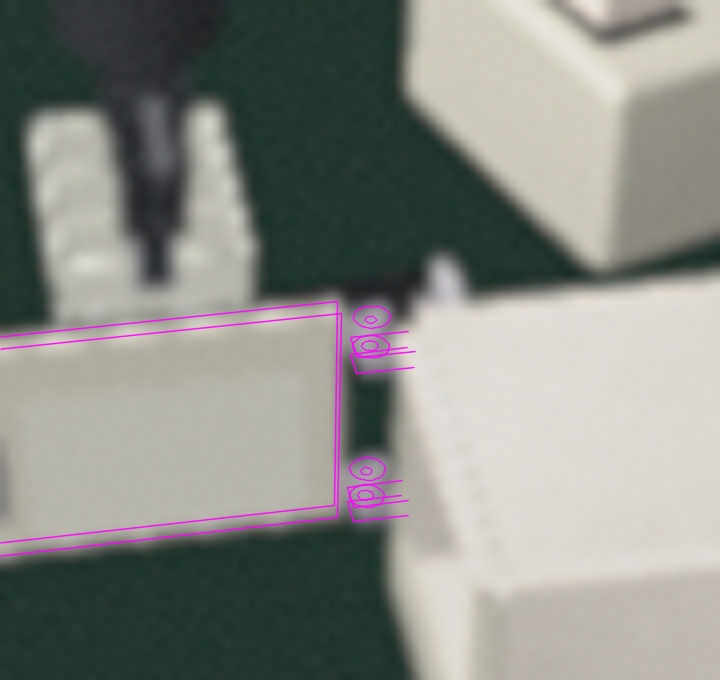

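```bash
cat > arc.py <<'E'
from mv import *
from ov import B
H=np.array([-12,128.6])
def pose(phi,off,r=140,z=125):
    f=np.radians(phi);d=np.array([-np.cos(f),-np.sin(f)]);n=np.array([-np.sin(f),np.cos(f)])
    c=H+r*d+off*n;p=B(c[0],c[1],z);return p,82.25+phi
def rows(lst,fing=0):
    s=env.get_state();R=np.array(s["tcp_rot"]);p=np.array(s["tcp_pos"]);y=np.degrees(np.arctan2(R[1,0],R[0,0]))
    print("at",np.round(p,1),round(y,2),"F",np.round(s["wrist_force"],1),"t",round(s["time_s"],2),"q6",round(s["qpos"][5],2))
    out=[]
    for a in lst:
        q,yw=pose(*a[:2],**(a[2] if len(a)>2 else {}));d,rz=rel(p,y,q,yw);out.append("%.4f %.4f %.4f 0 0 %.3f %g"%(*d,rz,fing))
    print(";".join(out));print(np.round(q,1))
E
python3 -c "
from arc import *
rows([(0,45,dict(z=200))])"
```

```text
at [488.2 218.8 197.4] 172.25 F [2.6 1.2 6.6] t 11.42 q6 -1.13
0.0335 0.0443 -0.0026 0 0 1.571 0
[461.  267.2 200. ]
```

Request:
carry_out:
  steps: "0.008 0.011 -0.003 0 0 0.12 0;0.017 0.022 -0.003 0 0 0.24 0;0.025 0.033 -0.003 0 0 0.36 0;0.0335 0.044 -0.003 0 0 0.48 0;0.0335 0.044 -0.003 0 0 0.6 0;0.0335 0.044 -0.003 0 0 0.72 0;0.0335 0.044 -0.003 0 0 0.84 0;0.0335 0.044 -0.003 0 0 0.96 0"
  force: 40

```text
time_s: 12.08
tcp_pos: [459.2, 266.5, 195.0]
tcp_rot: [[-0.453, 0.892, 0.0], [0.892, 0.453, -0.0], [-0.0, 0.0, -1.0]]
wrist_force: [-0.5, -0.3, 0.0]
finger_gap: 0.1
```

```bash
python3 -c "
from arc import *
rows([(0,45,dict(z=200)),(0,45,dict(z=125))])"
```

```text
at [459.2 266.5 195. ] 116.91 F [-0.5 -0.3  0. ] t 12.08 q6 -0.06
-0.0002 0.0020 -0.0050 0 0 0.605 0;-0.0002 0.0020 0.0700 0 0 0.605 0
[461.  267.2 125. ]
```

Request:
carry_out:
  steps: "0 0.002 0 0 0 0.12 0;0 0.002 0 0 0 0.24 0;0 0.002 0 0 0 0.36 0;0 0.002 0.01 0 0 0.48 0;0 0.002 0.03 0 0 0.6 0;0 0.002 0.055 0 0 0.605 0;0 0.002 0.07 0 0 0.605 0;0 0.002 0.07 0 0 0.605 0"

```text
time_s: 12.75
tcp_pos: [459.5, 266.6, 122.4]
tcp_rot: [[0.129, 0.992, -0.004], [0.992, -0.129, -0.002], [-0.002, -0.004, -1.0]]
wrist_force: [-1.2, -0.2, -0.8]
finger_gap: 0.0
```

```bash
python3 -c "
from arc import *
rows([(0,36),(0,28),(0,22),(0,18),(2,17),(4,16),(7,16),(10,16)])"
```

```text
at [459.5 266.6 122.4] 82.57 F [-1.2 -0.2 -0.8] t 12.75 q6 0.54
-0.0082 0.0013 -0.0026 0 0 0.005 0;-0.0162 0.0013 -0.0026 0 0 0.005 0;-0.0222 0.0013 -0.0026 0 0 0.005 0;-0.0262 0.0012 -0.0026 0 0 0.005 0;-0.0321 0.0007 -0.0026 0 0 -0.029 0;-0.0380 0.0004 -0.0026 0 0 -0.064 0;-0.0453 0.0002 -0.0026 0 0 -0.117 0;-0.0527 0.0004 -0.0026 0 0 -0.169 0
[453.1 214.2 125. ]
```

Request:
carry_out:
  steps: "-0.008 0.001 -0.002 0 0 0.005 0;-0.016 0.001 -0.002 0 0 0.005 0;-0.022 0.001 -0.002 0 0 0.005 0;-0.026 0.001 -0.002 0 0 0.005 0;-0.032 0.0007 -0.002 0 0 -0.029 0;-0.038 0.0004 -0.002 0 0 -0.064 0;-0.045 0.0002 -0.002 0 0 -0.117 0;-0.0527 0.0004 -0.002 0 0 -0.169 0"

```text
time_s: 13.42
tcp_pos: [454.8, 214.4, 127.8]
tcp_rot: [[-0.042, 0.999, 0.001], [0.999, 0.042, 0.0], [0.0, 0.001, -1.0]]
wrist_force: [-0.6, 0.4, -0.4]
finger_gap: 0.1
```

```bash
python3 -c "
from arc import *
rows([(13,16),(16,16),(20,16),(24,16),(28,16),(32,16),(36,16),(40,16)])"
```

```text
at [454.8 214.4 127.8] 92.39 F [-0.6  0.4 -0.4] t 13.42 q6 0.28
-0.0075 -0.0023 0.0028 0 0 -0.050 0;-0.0149 -0.0026 0.0028 0 0 -0.102 0;-0.0247 -0.0024 0.0028 0 0 -0.172 0;-0.0345 -0.0015 0.0028 0 0 -0.242 0;-0.0442 0.0001 0.0028 0 0 -0.312 0;-0.0538 0.0024 0.0028 0 0 -0.382 0;-0.0631 0.0053 0.0028 0 0 -0.451 0;-0.0723 0.0089 0.0028 0 0 -0.521 0
[466.7 142.6 125. ]
```

Request:
carry_out:
  steps: "-0.0075 -0.0023 0.001 0 0 -0.05 0;-0.015 -0.0026 0.002 0 0 -0.102 0;-0.0247 -0.0024 0.002 0 0 -0.172 0;-0.0345 -0.0015 0.002 0 0 -0.242 0;-0.0442 0.0001 0.002 0 0 -0.312 0;-0.0538 0.0024 0.002 0 0 -0.382 0;-0.0631 0.0053 0.002 0 0 -0.451 0;-0.0723 0.0089 0.002 0 0 -0.521 0"

```text
time_s: 14.08
tcp_pos: [466.5, 142.3, 125.8]
tcp_rot: [[-0.534, 0.845, 0.001], [0.845, 0.534, 0.0], [-0.0, 0.001, -1.0]]
wrist_force: [-0.0, -0.2, -0.1]
finger_gap: 0.0
```

```bash
python3 -c "
from arc import *
from h import *
o=grab('g')
draw(o['side'],[],(190,90,160,120),4,'side_g1.png')
rows([(44,16),(48,16),(52,16),(56,16),(60,16),(64,16),(67,16),(70,16)])"
```

```text
at [467.  142.  125.7] 122.12 F [-0.2  0.1 -0.7] t 14.18 q6 -0.39
-0.0091 -0.0007 0.0007 0 0 -0.072 0;-0.0189 -0.0008 0.0007 0 0 -0.142 0;-0.0288 -0.0002 0.0007 0 0 -0.212 0;-0.0385 0.0011 0.0007 0 0 -0.282 0;-0.0481 0.0031 0.0007 0 0 -0.351 0;-0.0576 0.0058 0.0007 0 0 -0.421 0;-0.0646 0.0082 0.0007 0 0 -0.474 0;-0.0714 0.0110 0.0007 0 0 -0.526 0
[514.3  87.3 125. ]
```

View pics/side_g1.png

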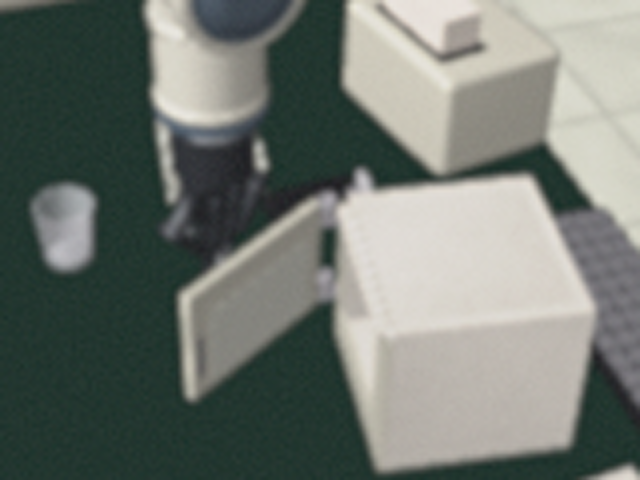

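The door swings freely ahead of the closed fingers (hinge at about crop (325,205)/(325,285)), now around 40° from open. I'll continue.

Request:
carry_out:
  steps: "-0.0091 -0.0007 0.0007 0 0 -0.072 0;-0.0189 -0.0008 0.0007 0 0 -0.142 0;-0.0288 -0.0002 0.0007 0 0 -0.212 0;-0.0385 0.0011 0.0007 0 0 -0.282 0;-0.0481 0.0031 0.0007 0 0 -0.351 0;-0.0576 0.0058 0.0007 0 0 -0.421 0;-0.0646 0.0082 0.0007 0 0 -0.474 0;-0.0714 0.011 0.0007 0 0 -0.526 0"

```text
time_s: 14.85
tcp_pos: [513.8, 88.4, 124.8]
tcp_rot: [[-0.885, 0.466, 0.0], [0.466, 0.885, 0.0], [-0.0, 0.0, -1.0]]
wrist_force: [0.2, 1.1, 0.5]
finger_gap: -0.1
```

```bash
python3 -c "
from arc import *
rows([(73,16),(76,16),(79,16),(81,16),(83,16),(85,16),(86.5,16),(88,16)])"
```

```text
at [513.8  88.4 124.8] 152.22 F [0.2 1.1 0.5] t 14.85 q6 -1.03
-0.0083 -0.0014 -0.0002 0 0 -0.053 0;-0.0157 -0.0016 -0.0002 0 0 -0.105 0;-0.0231 -0.0015 -0.0002 0 0 -0.158 0;-0.0280 -0.0012 -0.0002 0 0 -0.193 0;-0.0329 -0.0007 -0.0002 0 0 -0.227 0;-0.0377 -0.0001 -0.0002 0 0 -0.262 0;-0.0414 0.0005 -0.0002 0 0 -0.288 0;-0.0450 0.0012 -0.0002 0 0 -0.315 0
[554.2  68.5 125. ]
```

Request:
carry_out:
  steps: "-0.008 -0.0014 0 0 0 -0.053 0;-0.0155 -0.0016 0 0 0 -0.105 0;-0.0225 -0.0015 0 0 0 -0.158 0;-0.0275 -0.0012 0 0 0 -0.193 0;-0.032 -0.0007 0 0 0 -0.227 0;-0.036 -0.0001 0 0 0 -0.262 0;-0.039 0.0005 0 0 0 -0.288 0;-0.041 0.001 0 0 0 -0.315 0"

```text
time_s: 15.52
tcp_pos: [550.6, 70.5, 124.8]
tcp_rot: [[-0.985, 0.17, 0.001], [0.17, 0.985, 0.0], [-0.001, 0.0, -1.0]]
wrist_force: [0.1, -0.7, -0.1]
finger_gap: -0.2
```

```bash
python3 -c "
from arc import *
from h import *
rows([(88,16),(89,16),(90,16),(90,15)])
o=grab('h')
draw(o['side'],[],(220,100,120,110),6,'side_h1.png')"
```

```text
at [550.6  70.5 124.8] 170.19 F [ 0.1 -0.7 -0.1] t 15.52 q6 -1.38
-0.0039 -0.0014 -0.0002 0 0 -0.001 0;-0.0063 -0.0016 -0.0002 0 0 -0.018 0;-0.0088 -0.0019 -0.0002 0 0 -0.036 0;-0.0098 -0.0018 -0.0002 0 0 -0.036 0
[559.9  67.  125. ]
```

View pics/side_h1.png

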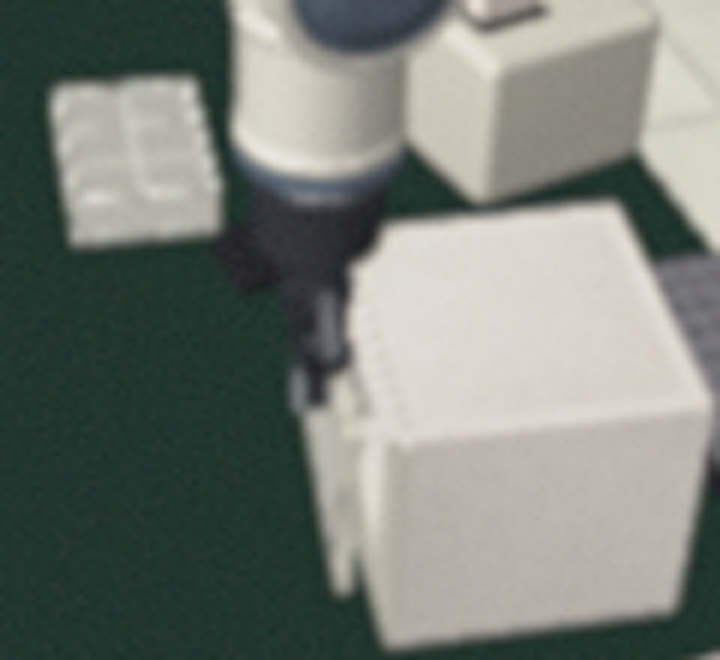

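Request:
carry_out:
  steps: "-0.002 -0.0005 0 0 0 -0.005 0;-0.0035 -0.001 0 0 0 -0.01 0;-0.005 -0.0015 0 0 0 -0.018 0;-0.0065 -0.0018 0 0 0 -0.025 0;-0.0075 -0.0018 0 0 0 -0.03 0;-0.0085 -0.0018 0 0 0 -0.036 0;-0.0085 -0.0018 0 0 0 -0.036 0"

```text
time_s: 16.2
tcp_pos: [558.6, 67.0, 124.4]
tcp_rot: [[-0.991, 0.133, 0.0], [0.133, 0.991, -0.0], [-0.0, -0.0, -1.0]]
wrist_force: [-0.3, 0.3, 0.4]
finger_gap: -0.1
```

```bash
python3 -c "
from arc import *
rows([(90,16),(90,15)])"
```

```text
at [558.6  67.  124.4] 172.37 F [-0.3  0.3  0.4] t 16.2 q6 -1.42
-0.0002 0.0002 -0.0006 0 0 0.002 0;-0.0012 0.0002 -0.0006 0 0 0.002 0
[559.9  67.  125. ]
```

Request:
carry_out:
  steps: "-0.0005 0 0 0 0 0 0;-0.001 0 0 0 0 0 0;-0.0015 0 0 0 0 0 0;-0.0015 0 0 0 0 0 0"

```text
time_s: 16.53
tcp_pos: [560.0, 66.8, 124.4]
tcp_rot: [[-0.991, 0.133, 0.0], [0.133, 0.991, -0.0], [-0.0, -0.0, -1.0]]
wrist_force: [-0.5, 0.6, 0.3]
finger_gap: 0.1
```

```bash
python3 -c "
from arc import *
rows([(90,16)])"
```

```text
at [560.   66.8 124.4] 172.35 F [-0.5  0.6  0.3] t 16.53 q6 -1.42
0.0011 0.0002 -0.0006 0 0 0.002 0
[558.9  67.2 125. ]
```

Request:
carry_out:
  steps: "-0.0005 0 0 0 0 0 0;-0.001 0 0 0 0 0 0;-0.0015 0 0 0 0 0 0;-0.0015 0 0 0 0 0 0"

```text
time_s: 16.87
tcp_pos: [561.0, 66.7, 124.3]
tcp_rot: [[-0.991, 0.133, -0.001], [0.133, 0.991, 0.0], [0.001, -0.0, -1.0]]
wrist_force: [-3.6, 0.7, 1.1]
finger_gap: 0.2
```

```bash
python3 -c "
from arc import *
from h import *
rows([(90,16)])
o=grab('i')
draw(o['side'],[],(265,130,60,90),8,'side_i1.png')"
```

```text
at [561.   66.7 124.3] 172.36 F [-3.6  0.7  1.1] t 16.87 q6 -1.42
0.0021 0.0002 -0.0007 0 0 0.002 0
[558.9  67.2 125. ]
```

View pics/side_i1.png

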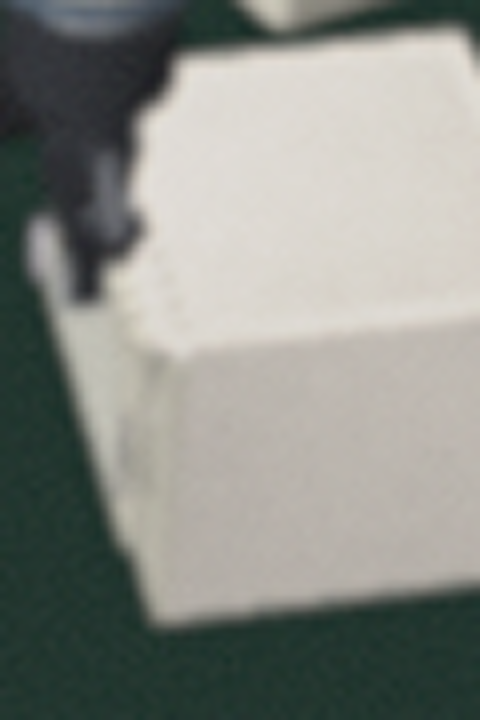

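Request:
carry_out:
  steps: "0.003 0 0 0 0 0 0;0.01 0 0 0 0 0 0;0.025 0 0 0 0 0 0;0.05 0 0 0 0 0 0;0.075 0 -0.02 0 0 0 0;0.1 0 -0.05 0 0 0 0;0.1 0 -0.08 0 0 0 0;0.1 0 -0.11 0 0 0 0"

```text
time_s: 17.63
tcp_pos: [460.2, 80.1, 235.7]
tcp_rot: [[-0.991, 0.133, -0.001], [0.133, 0.991, -0.0], [0.001, -0.0, -1.0]]
wrist_force: [1.8, -1.0, 0.4]
finger_gap: -0.0
```

Request:
carry_out:
  steps: "0 0.035 0 0 0 0 0;0 0.07 0 0 0 0 0;0 0.105 0 0 0 0 0;0 0.14 0 0 0 0 0;0 0.175 0 0 0 0 0;0 0.21 0 0 0 0 0;0 0.24 0 0 0 0 0;0 0.25 0 0 0 0 0"

```text
time_s: 18.3
tcp_pos: [495.4, 331.4, 234.3]
tcp_rot: [[-0.991, 0.131, 0.001], [0.131, 0.991, 0.001], [-0.001, 0.001, -1.0]]
wrist_force: [-0.9, -0.8, -0.3]
finger_gap: -0.2
```

```bash
python3 -c "
from mv import *
from ov import *
go(0,0,0,172)
o=grab('j')
L=lines((594-108.5*.1349,203.6-108.5*.9909),262.25,33,128.6)
draw(o['side'],[],(265,120,70,80),8,'side_j1.png');draw(o['side'],[],(265,120,70,80),8,'side_j2.png',L)
draw(o['top'],[],(190,105,90,85),8,'top_j1.png')"
```

```text
at [495.4 331.4 234.3] 172.48 F [-0.9 -0.8 -0.3] M [-0.02  0.03  0.09] t 18.3 gap -0.2
[ 0.4478 -0.3933  0.2343] 0.0084
```

View pics/side_j1.png

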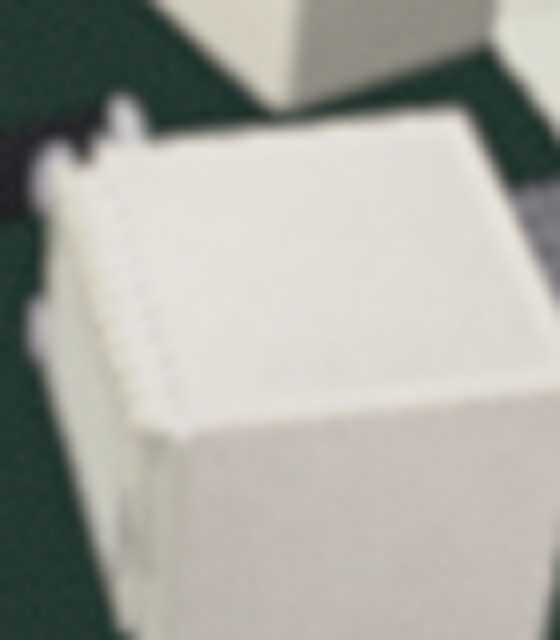

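View pics/side_j2.png

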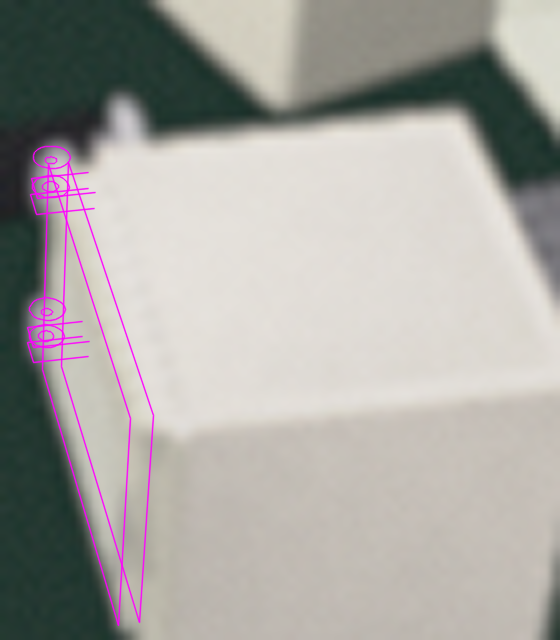

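View pics/top_j1.png

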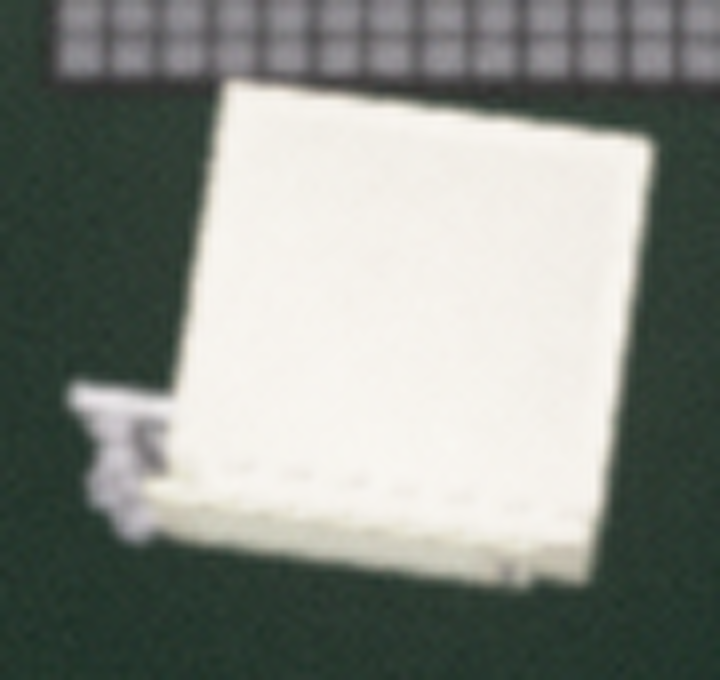

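View pics/top_j.png

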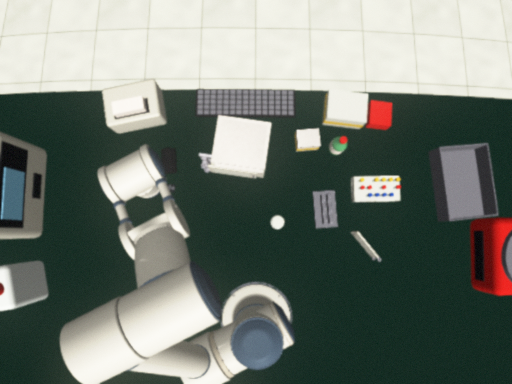

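Run:
```python
from ov import *
o=load('j');T=o['top'];g=cv2.cvtColor(T['pixels'],cv2.COLOR_BGR2GRAY).astype(np.float32)
f=lambda x,y:(190+(x+.5)/8-.5,105+(y+.5)/8-.5)
p=edge_pts(g,f(190,543),f(500,582),25,2)
w=np.array([R.T@(onz(T,u,v,25)-O) for u,v in p])
print(np.round(w[::3,:2],1),np.degrees(np.polyfit(w[:,1],w[:,0],1)[0]))
```

```text
[[-16.9  89.4]
 [-18.1  72.7]
 [-16.   56. ]
 [-17.6  39.3]
 [-15.8  22.7]
 [-17.    6. ]
 [-18.9 -10.7]
 [-16.9 -27.3]
 [-18.  -43.9]] 0.3028443891800086
```

```bash
python3 -c "
from plant import env
print(env.finish_job())"
```

```text
the job is handed in; nothing more can be done
None
```

The larger beige door is hung on both pins, swung shut against the bay's front and released. I handed the job in at about 18 s of the 69 s allowed.

- **Hanging:** I lifted the door out of its stand and lowered it onto the pins with the door open and square to the bay. At the pin tips I felt about 3 N sideways, so I moved it about 1 mm along y and 0.3 mm in x. It then went down freely and came to rest at the expected seated height, with about 4 N of support.
- **Closing:** I let go, then pushed the door shut with the closed fingers until I felt about 3.6 N of contact. The arm then backed well clear.
- **Last checks:** In the top view the door's outer face lies about 17 mm in front of the bay's origin, which is its shut position, and it is within about 0.3° of parallel. That measurement scatters by about ±1.5 mm. Both knuckles appear seated in the side view, and the other items on the bench look where they were.
- **Disagreements:** The side view sat about 0.5 px (1.6 mm) from the predicted positions. Door and pins were off by about the same amount, which is within the camera calibration. The contact that stopped the closing push came about 2 mm further in than my finger-width guess. I took this to be thinner fingers, since the top-view check shows the door shut.

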